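Set up and start the decorating turntable

TASK

Set up the craft table's decorating turntable: choose the one plywood holder whose holes match the studs on the turntable and seat it flat, all the way down over them. Then press the three keys of the control box one at a time, from the largest to the smallest, flip the guard up past upright so that it stays up, press the start button beneath it fully, and close the guard over it again. Lay every other holder flat, fin up, side by side in the wooden tray (at any time), and do not knock over the glue bottle.

Things in the scene. Friction and masses are not known exactly. Their poses are not given: they have to be found in the camera images.
- holder_tri_mid (a point): Loose plywood holder, 0.08 to 0.16 kg: base plate 90 x 90 x 8 mm with three holes on a 33 mm radius, at 0, 120 and 240 degrees from +x, each 14 mm across and right through; on its middle stands a fin 36 mm long (along x), 14 mm thick (along y) and 45 mm tall, the grip. The point is on its axis, half-way up (26.5 mm above its underside); z points out of the plate towards the fin's top.
- holder_sq_mid (a point): Loose plywood holder, 0.08 to 0.16 kg: base plate 90 x 90 x 8 mm with four holes in a square, at x = +-24 mm, y = +-24 mm, each 14 mm across and right through; on its middle stands a fin 36 mm long (along x), 14 mm thick (along y) and 45 mm tall, the grip. The point is on its axis, half-way up (26.5 mm above its underside); z points out of the plate towards the fin's top.
- holder_rec_mid (a point): Loose plywood holder, 0.08 to 0.16 kg: base plate 90 x 90 x 8 mm with four holes in a rectangle, at x = +-33 mm, y = +-15 mm, each 14 mm across and right through; on its middle stands a fin 36 mm long (along x), 14 mm thick (along y) and 45 mm tall, the grip. The point is on its axis, half-way up (26.5 mm above its underside); z points out of the plate towards the fin's top. Not in every start.
- holder_tee_mid (a point): Loose plywood holder, 0.08 to 0.16 kg: base plate 90 x 90 x 8 mm with three holes in a T, at (33, 0), (-33, 0) and (0, 33) mm, each 14 mm across and right through; on its middle stands a fin 36 mm long (along x), 14 mm thick (along y) and 45 mm tall, the grip. The point is on its axis, half-way up (26.5 mm above its underside); z points out of the plate towards the fin's top. Not in every start.
- plate_tri_face (a point): Fixed aluminium stud plate (100 mm round), with three studs on a 33 mm radius, at 0, 120 and 240 degrees from +x, each 10 mm thick and 14 mm tall above the face. One of the two plates (it varies) is mounted on the turntable, at point seat; the other is an unused spare, back right. The point is its upper face's centre, 75 mm above the table; z up, x, y as for the studs. It does not turn.
- plate_sq_face (a point): Fixed aluminium stud plate (100 mm round), with four studs in a square, at x = +-24 mm, y = +-24 mm, each 10 mm thick and 14 mm tall above the face. One of the two plates (it varies) is mounted on the turntable, at point seat; the other is an unused spare, back right. The point is its upper face's centre, 75 mm above the table; z up, x, y as for the studs. It does not turn.
- seat (a point): Centre of the upper face of whichever stud plate is mounted on the fixed turntable: grey motor base 160 x 160 x 55 mm with a black deck 152 mm across. z is up. A fully seated holder's underside lies here, so its mid point is 26.5 mm above.
- tray_in (a point): Fixed open wooden tray, outside 330 mm (its x) by 130 mm (its y), walls 5 mm thick, rim 30 mm above the table. The point is the centre of its inner floor, 5 mm above the table; z is up. Three holders fit side by side along x (e.g. at x = -100, 0, 100 mm).
- key_large_top (a point): Centre of the top of the large key, a white round spring button 40 mm across in a dark housing on the fixed white control box (190 x 210 mm, 45 mm tall); three keys in a row 65 mm apart, in an order that varies. Top 63 mm above the table; pressed straight down 6 mm, 1.2 N to start, 4 N fully down, springs back.
- key_large (a joint): How far the large key is pressed, m: 0 up, 0.006 fully down.
- key_medium_top (a point): Centre of the top of the medium key, a white round spring button 28 mm across in a dark housing on the fixed white control box (190 x 210 mm, 45 mm tall); three keys in a row 65 mm apart, in an order that varies. Top 63 mm above the table; pressed straight down 6 mm, 1.2 N to start, 4 N fully down, springs back.
- key_medium (a joint): How far the medium key is pressed, m: 0 up, 0.006 fully down.
- key_small_top (a point): Centre of the top of the small key, a white round spring button 18 mm across in a dark housing on the fixed white control box (190 x 210 mm, 45 mm tall); three keys in a row 65 mm apart, in an order that varies. Top 63 mm above the table; pressed straight down 6 mm, 1.2 N to start, 4 N fully down, springs back.
- key_small (a joint): How far the small key is pressed, m: 0 up, 0.006 fully down.
- start_top (a point): Centre of the top of the start button under the guard, on the same control box: black, round, 26 mm across, top 18 mm above the box; pressed straight down, 6 mm of travel, 1.2 N to start and about 4 N fully down, springs back.
- start (a joint): How far the start button is pressed, m: 0 up, 0.006 fully down.
- guard (a joint): Angle of the hinged steel guard over the start button, rad: 0 shut (level), 1.57 upright, 1.95 its stop (leaning away). Stiff hinge: it stays at any angle where it is left; about 1 N at the tab moves it. Its cover plate is 70 mm long (hinge to front edge), 64 mm wide, 5 mm thick.
- guard_tab (a point): Grip point on the guard's tab, 94 mm from the hinge axis; the tab is 20 mm wide (y), 8 mm thick, 70 to 107 mm from the hinge, in front of the cover plate. Shut, it is level, 29 mm above the control box, free on both sides and below: pinch it across its width from above, or lift it from beneath. -x points out along the tab, y along the hinge; the frame turns with the guard.
- guard_hinge (a point): Point on the guard's hinge axis, midway along it, 74 mm above the table; fixed. y lies along the axis, -x towards the front of the control box (where the tab is when shut), z up. Opening carries the tab up and over to +x. The start button's centre is 46 mm in front of the axis.
- glue: White glue bottle with a blue cap, 52 mm across, 150 mm tall, standing beyond the turntable; origin at the centre of its underside, z up. Not to be knocked over.
Mind the look-alikes: they are no part of the job. Leave any green or pink look-alike of the part that bears holder_sq_mid alone.

How it is judged:
By the outcome, as a careful person would: the job done as asked, in the order asked, and still so for the second after the job is handed in, with the robot touching nothing.
Of holder_rec, holder_tee only 1 to 2 are there at a start; the rules pass over those that are not, and their reading is None.
At some moment in a run one of holder_tri, holder_sq, holder_rec, holder_tee may be knocked a few centimetres aside while the robot is not near it.
Once in a run the grip may slacken for a moment while it holds something.
It also fails if it takes over 210 s, if anything falls off the work surface, if the arm or the gripper's body presses on something with over 40 N, if the wrist force passes 120 N, or if a joint passes its speed limit or range.

ROBOT

A 6-joint arm with a two-finger parallel gripper is mounted at the origin on the work surface. World frame = base frame: x ahead of the robot, y to its left, z up, the work surface at z = 0. Lengths are in m, angles in rad, forces in N, time in s.
With the tool pointing down it reaches from about 0.425 to 0.95 m from the base axis. Payload 3.5 kg.
Tool frame: the origin (TCP) lies between the finger pads; the fingertips stand 19 mm ahead of it and the grasp point (between the pads) is the TCP (ctrl.nose_length is the distance from the TCP to the fingertips, in m); z points along the fingers, y is the line along which they close (so a half turn about z gives the same grasp; the last joint's range is limited). The gripper opens to 85 mm and grips with 20 to 120 N. Pads are 22 mm wide; open, the fingers measure 114 mm over their backs; the gripper's body (76 mm by 85 mm) begins 54 mm behind the grasp point. The pads swing forward as they close: fully open they stand 13 mm farther back than shut.
Start: joints at [1.103, 0.286, 1.577, -0, 1.279, -0.15], TCP at [0.211, 0.641, 0.25] pointing down, gripper open.
Joint ranges: [-2.77, 2.77], [-0.9, 2.22], [0.21, 2.48], [-1.53, 4.67], [0.24, 2.81], [-2.84, 2.84]. Speed limits (rad/s): [2.79, 2.79, 3.14, 3.14, 3.14, 3.14].

INTERFACE

Orientations are given as a unit quaternion [x, y, z, w].
In Python, from plant import ctrl gives the robot as it stands.
- The arm moves only by the tool apply_moves, never from a script. Its argument "series" is a list of rows, each a list of 6 numbers: the shift along the world's x, y, z scaled (see below), then the turn, a rotation vector about the world's x, y, z scaled (see below). A call has 1 to 20 rows; each row is the pose to reach, as a shift and turn from the pose commanded when the call began; what a row does not reach only later rows make up. The controller multiplies each number of a shift by 0.8 m and each number of a turn by 45 degrees. A row lasts 1/8 s, in which the tool goes at most 62.5 mm and 10.7 degrees, less where a joint would pass 70% of its speed; a pose out of reach is approached as far as the arm can. A call with a number of a shift or a turn outside -1 to 1 is refused whole. A call with a gripper value outside its range is refused whole. "jaw" is the opening, from 0 (shut) to 1 (fully open), set as the call begins (left out, the last holds). The fingers move at their own pace and stop on an object; "squeeze" is the grip in N (left out, the last holds). Time passes only in rows, so rows that repeat a pose let the fingers close. It gives the time, the measured TCP pose, the force, the opening and the grip force at its end, in the units of the state.
- ctrl.get_state(): the state, without advancing time (a new reading comes with each control period).
- ctrl.read_camera(name): name is "scene" or "side" or "wrist"; returns the picture (420x560x3 uint8, red, green, blue); there is no depth.
- ctrl.get_calibration(name): a dict with "fx", "fy", "cx", "cy" (pixels), "xyz" and "orientation" of the camera in the world; the wrist camera has in their place "hand_eye" (4x4, takes a point from camera to tool coordinates, whose origin is the TCP and whose axes are the flange's). Camera axes: x right, y up, looking along -z (the intrinsics and any distortion apply to the point x, -y, -z); pixel columns grow to the right and rows downward; lengths in m; the calibration is good to about 2 mm. The wrist camera is an equidistant fisheye: a pixel r from the principal point sees the ray r / f radians off the axis. A picture is of the moment at which its call begins: read the wrist's pose just before it. get_calibration takes no time and is no camera call.
- ctrl.sign_off(): hands the job in; it is judged then, once.
Trained networks look in the newest picture that a camera, given by its name, has taken for a name from the list of things; names that differ only in an ending like _2 or _b are one class to them, and where a whole thing is asked for, a point or a joint stands for the part that bears it (a point fixed in the world has none). Each returns a list of dicts, best first, with "p" (0 to 1); they miss things now and then, are a little off and sometimes report something else, mostly with a low value. They report only what shows in the picture. A call takes as long as a camera call. They do not tell look-alikes from the thing itself.
- ctrl.boxes_of(thing, camera): "xy" ([column, row] as shares, 0 to 1, of the picture: columns of its width, rows of its height, amid what is visible of it).
- ctrl.silhouettes(thing, camera): "pixels" (420x560 bool, what is visible of it) and "xy" ([column, row] as shares, 0 to 1, of the picture: columns of its width, rows of its height, amid what is visible of it).
The state is a dict: "time": time; "qpos": joint angles; "dq": joint speeds; "joint_efforts": joint torques, N m; "eef_pos": TCP position; "tcp_rot": TCP orientation; "contact_force": force on the tool from outside, world axes, zero at the start; "wrist_torque": the same for the moment, N m; "opening": opening from 0.0 (shut) to 1.0 (fully open); "finger_force": force on a finger pad.
Only numpy, scipy, OpenCV 4.12 (cv2) and the standard library are available. Lean on these libraries where they do the work, as an engineer would, in place of code of your own. Each camera call takes 0.05 s, during which the arm holds its last target. There are 200 camera calls.

## Working session

There is one attempt and no reset: what is moved stays moved. The work goes in short steps, Python scripts to look and compute and a tool call to move; the robot and the scene stay as the last step left them, time stands still between calls to the robot, and variables do not carry over. Pictures are saved under pics/ and viewed, at most 14 in all, crops included, and the job is handed in when it is done.

Besides the shell and the picture viewer there is one more tool, called after "Emit:" as a command line: name --pt "numbers of a row" for each row, then --argument value for the rest. apply_moves: Moves the arm, as the interface text tells. Shifts and turns lie within -1 to 1; 1 stands for 0.8 m of shift or 45 degrees of turn. Its arguments: {"type":"object","properties":{"series":{"type":"array"},"jaw":{"type":"number"},"squeeze":{"type":"number"}},"required":["series"]}

```bash
ls; mkdir -p pics
cat > h.py <<'E'
import numpy as np,cv2
from scipy.spatial.transform import Rotation as R
from plant import ctrl
def save(cam,name):
    im=ctrl.read_camera(cam); cv2.imwrite('pics/'+name,im[:,:,::-1]); return im
def ray(cam,uv,st=None):
    c=ctrl.get_calibration(cam); u,v=uv
    x=(u-c['cx'])/c['fx']; y=(v-c['cy'])/c['fy']
    if cam!='wrist':
        d=np.array([x,-y,-1]); Rm=R.from_quat(c['orientation']).as_matrix(); return np.array(c['xyz']),Rm@d
    r=np.hypot(x,y); s=np.sin(r)/r if r>1e-9 else 1
    d=np.array([x*s,-y*s,-np.cos(r)])
    H=np.array(c['hand_eye']); st=st or ctrl.get_state(); Rt=R.from_quat(st['tcp_rot']).as_matrix()
    return Rt@H[:3,3]+st['eef_pos'],Rt@H[:3,:3]@d
def at(cam,uv,z,st=None):
    o,d=ray(cam,uv,st); return o+d*(z-o[2])/d[2]
def proj(cam,p,st=None):
    c=ctrl.get_calibration(cam); p=np.array(p,float)
    if cam!='wrist':
        q=R.from_quat(c['orientation']).as_matrix().T@(p-c['xyz']); x,y=q[0]/-q[2],-q[1]/-q[2]
    else:
        H=np.array(c['hand_eye']); st=st or ctrl.get_state(); Rt=R.from_quat(st['tcp_rot']).as_matrix()
        t=Rt.T@(p-st['eef_pos']); q=H[:3,:3].T@(t-H[:3,3]); n=np.hypot(q[0],q[1]); r=np.arctan2(n,-q[2]); x,y=q[0]/n*r,-q[1]/n*r
    return np.array([c['cx']+c['fx']*x,c['cy']+c['fy']*y])
E
python3 - <<'E'
from h import *
for c in('scene','side','wrist'):
    print(c,ctrl.get_calibration(c))
a=save('scene','s0.png');b=save('side','d0.png');w=save('wrist','w0.png')
print(ctrl.get_state())
for c in('scene','side'):
  for t in 'holder_tri_mid holder_sq_mid holder_rec_mid holder_tee_mid plate_tri_face plate_sq_face seat tray_in key_large_top key_medium_top key_small_top start_top guard_tab guard_hinge glue'.split():
    print(c,t,[(np.round(np.array(d['xy'])*[560,420]).tolist(),round(d['p'],2)) for d in ctrl.boxes_of(t,c)][:4])
E
```

```text
pics
scene {'fx': 496.95290946705074, 'fy': 496.95290946705074, 'cx': 271.7915302674239, 'cy': 206.08489431769635, 'xyz': array([1.14805428, 0.57928272, 1.40662361]), 'orientation': array([0.10514797, 0.27413142, 0.88492141, 0.36153834])}
side {'fx': 531.7290120444852, 'fy': 531.7290120444852, 'cx': 280.71752845526106, 'cy': 206.8682847187835, 'xyz': array([ 0.48372462, -1.53185736,  1.46772017]), 'orientation': array([ 0.39121664, -0.00642572, -0.0084227 ,  0.92023764])}
wrist {'fx': 325.19226210127806, 'fy': 325.19226210127806, 'cx': 284.9532259972918, 'cy': 209.1134226459776, 'hand_eye': array([[-6.99776865e-04,  9.65863729e-01,  2.59049738e-01,
         6.63744963e-02],
       [ 9.99999750e-01,  7.01851457e-04,  8.44773098e-05,
        -4.68427882e-04],
       [-1.00220867e-04,  2.59049733e-01, -9.65863979e-01,
        -1.24998876e-01],
       [ 0.00000000e+00,  0.00000000e+00,  0.00000000e+00,
         1.00000000e+00]])}
{'time': 0.15, 'qpos': array([ 1.10299300e+00,  2.86983959e-01,  1.57785766e+00, -6.26897633e-05,
        1.27860816e+00, -1.50000438e-01]), 'dq': array([ 0.000
[... 1339 characters left out ...]
der_tri_mid [([255.0, 206.0], 0.59)]
side holder_sq_mid [([221.0, 167.0], 0.62), ([221.0, 342.0], 0.58), ([307.0, 230.0], 0.56)]
side holder_rec_mid [([253.0, 186.0], 0.94), ([346.0, 233.0], 0.27)]
side holder_tee_mid [([307.0, 228.0], 0.98), ([279.0, 147.0], 0.34)]
side plate_tri_face [([309.0, 172.0], 0.62)]
side plate_sq_face [([345.0, 232.0], 0.67)]
side seat [([309.0, 183.0], 0.77)]
side tray_in [([277.0, 275.0], 0.68)]
side key_large_top [([280.0, 149.0], 0.43)]
side key_medium_top [([308.0, 174.0], 0.53)]
side key_small_top []
side start_top []
side guard_tab [([295.0, 133.0], 0.79), ([345.0, 229.0], 0.47), ([278.0, 277.0], 0.18)]
side guard_hinge []
side glue [([354.0, 213.0], 0.62)]
```

View pics/s0.png

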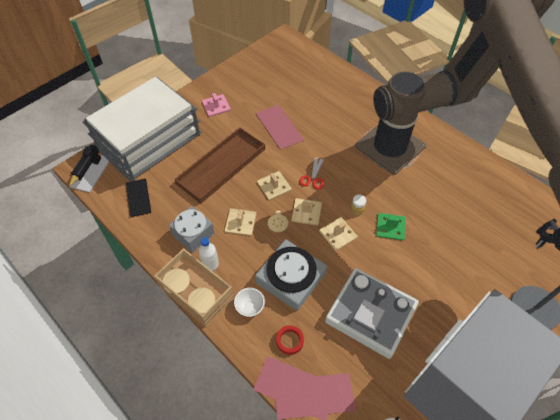

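View pics/d0.png

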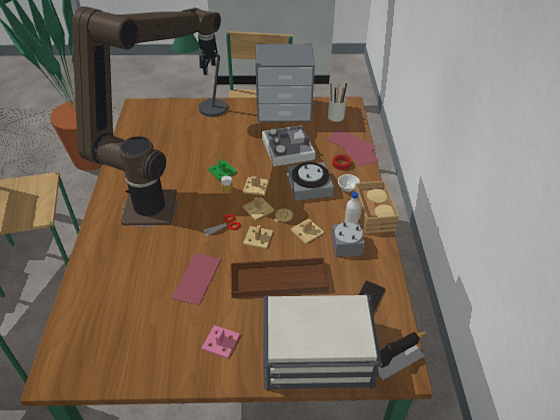

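Scene: beige holders at (272,185), (306,212), (240,222), (338,233). Look-alikes are pink (215,104) and green (391,226). Turntable is at (290,268), spare plate (190,225), tray (220,165), box (372,312) and glue (208,253). Next I take a close crop.

Run:
```python
import cv2,numpy as np
from h import *
a=cv2.imread('pics/s0.png')
l=cv2.resize(a[165:295,165:365],None,fx=4,fy=4,interpolation=3)
cv2.imwrite('pics/c1.png',l[:,:800])
P={'A':(272,185),'B':(306,212),'C':(240,222),'D':(338,233)}
for k,v in P.items(): print(k,at('scene',v,.015))
print('tt',at('scene',(292,268),.075),'spare',at('scene',(190,221),.075))
print('tray',[at('scene',q,.03)[:2].round(3) for q in ((176,180),(239,131),(265,147),(202,197))])
print('keys',[at('scene',q,.063)[:2].round(3) for q in ((362,282),(381,294),(402,303))],'tab',at('scene',(382,296),.074),at('scene',(366,318),.074))
print('glue',at('scene',(205,241),.15))
```

```text
A [ 0.43938997 -0.17178253  0.015     ]
B [ 0.43699572 -0.01082882  0.015     ]
C [ 0.62119204 -0.137165    0.015     ]
D [0.42239971 0.11894567 0.015     ]
tt [0.64252869 0.12332805 0.075     ] spare [ 0.75459485 -0.22098845  0.075     ]
tray [array([ 0.669, -0.414]), array([ 0.36, -0.43]), array([ 0.345, -0.305]), array([ 0.651, -0.295])]
keys [array([0.524, 0.297]), array([0.514, 0.36 ]), array([0.493, 0.42 ])] tab [0.52185573 0.36760507 0.074     ] [0.60593339 0.37801524 0.074     ]
glue [ 0.78922477 -0.09093539  0.15      ]
```

View pics/c1.png

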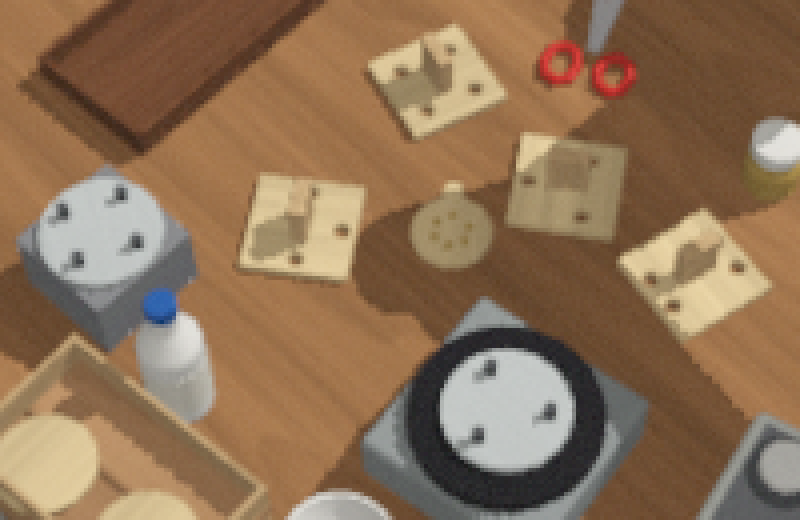

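B (306,212) looks like the tri and matches the 3-stud turntable. C (240,222) looks like the tee, and A and D have four holes. I'll check from above with the wrist camera.

Emit:
apply_moves --pt "0.3625 -0.8 0.1 0 0 0.4" --pt "0.3625 -0.8 0.1 0 0 0.4" --pt "0.3625 -0.8 0.1 0 0 0.4" --pt "0.3625 -0.8 0.1 0 0 0.4" --pt "0.3625 -0.8 0.1 0 0 0.4" --pt "0.3625 -0.8 0.1 0 0 0.4" --pt "0.3625 -0.8 0.1 0 0 0.4" --pt "0.3625 -0.8 0.1 0 0 0.4" --pt "0.3625 -0.8 0.1 0 0 0.4" --pt "0.3625 -0.8 0.1 0 0 0.4" --pt "0.3625 -0.8 0.1 0 0 0.4" --pt "0.3625 -0.8 0.1 0 0 0.4" --pt "0.3625 -0.8 0.1 0 0 0.4" --pt "0.3625 -0.8 0.1 0 0 0.4" --pt "0.3625 -0.8 0.1 0 0 0.4" --jaw 1

```text
time: 3.52
eef_pos: [0.5003, 0.0028, 0.3301]
tcp_rot: [0.001, 1.0, 0.0, -0.0]
contact_force: [0.2, -0.1, -0.5]
opening: 0.998
finger_force: 0.0
```

Run:
```python
from h import *
import json
st=ctrl.get_state(); im=save('wrist','w1.png')
import pickle; pickle.dump(st,open('w1.pkl','wb'))
print(st['time'],st['eef_pos'],st['tcp_rot'],st['qpos'])
big=cv2.resize(im,(800,600),interpolation=cv2.INTER_CUBIC)
cv2.imwrite('pics/w1b.png',big[:,:,::-1])
for t in 'holder_tri_mid holder_sq_mid holder_rec_mid holder_tee_mid seat'.split():
    print(t,[(np.round(np.array(d['xy'])*[560,420]).tolist(),round(d['p'],2),at('wrist',np.array(d['xy'])*[560,420],.02,st).round(3).tolist()) for d in ctrl.boxes_of(t,'wrist')][:4])
```

```text
3.525 [0.50034115 0.00276203 0.33013035] [ 6.33232941e-04  9.99999766e-01  1.93170281e-04 -1.75018951e-04] [-1.97677359e-01 -1.60052498e-01  1.90093393e+00  3.14858230e-04
  1.40113013e+00 -1.76726045e+00]
holder_tri_mid [([274.0, 121.0], 0.93, [0.43, -0.012, 0.02])]
holder_sq_mid [([164.0, 127.0], 0.68, [0.432, -0.164, 0.02]), ([429.0, 28.0], 0.65, [0.284, 0.208, 0.02])]
holder_rec_mid [([364.0, 113.0], 0.87, [0.417, 0.109, 0.02]), ([220.0, 337.0], 0.3, [0.772, -0.106, 0.02])]
holder_tee_mid [([224.0, 338.0], 0.69, [0.773, -0.1, 0.02]), ([192.0, 244.0], 0.57, [0.603, -0.135, 0.02])]
seat [([346.0, 247.0], 0.72, [0.608, 0.092, 0.02])]
```

View pics/w1b.png

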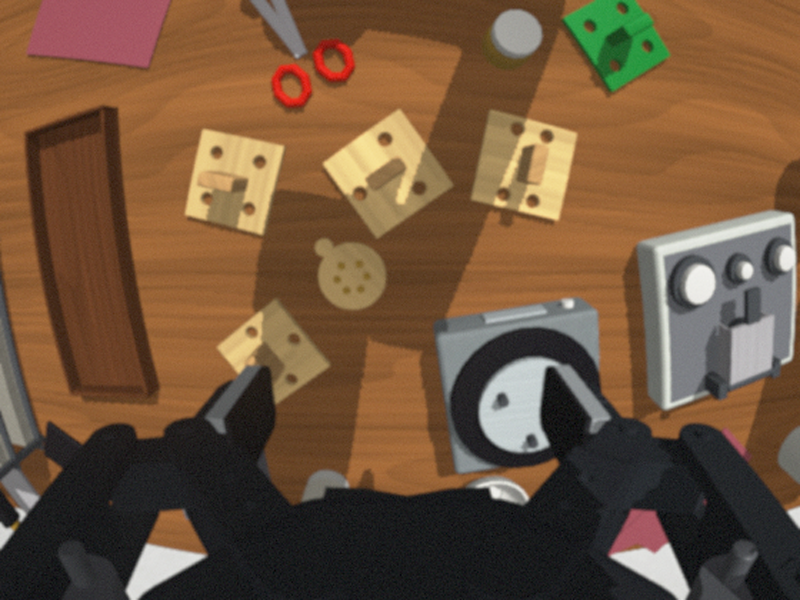

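The wrist view shows the tri with three equidistant holes (in 800 px: (385,139), (360,193), (420,188)). The square is at (235,182), rec at (525,165) and tee at (273,350), and the mounted plate has three studs. Now I look at the studs from above.

Emit:
apply_moves --pt "0.25 0.15 -0.04 0 0 0" --pt "0.25 0.15 -0.04 0 0 0" --pt "0.25 0.15 -0.04 0 0 0" --pt "0.25 0.15 -0.04 0 0 0" --pt "0.25 0.15 -0.04 0 0 0" --pt "0.25 0.15 -0.04 0 0 0"

```text
time: 4.58
eef_pos: [0.7006, 0.1211, 0.298]
tcp_rot: [0.002, 1.0, -0.0, -0.001]
contact_force: [0.2, -0.7, -0.0]
opening: 1.002
finger_force: 0.0
```

```bash
cat >> h.py <<'E'
from scipy.optimize import least_squares
CORN=np.array([[1,1],[1,-1],[-1,-1],[-1,1]])*.045
def fitpose(px,pts,zs,st,x0):
    "px list of pixels, pts local xy, zs heights -> x,y,yaw"
    pts=np.array(pts); zs=np.broadcast_to(zs,len(pts))
    def f(p):
        c,s=np.cos(p[2]),np.sin(p[2]); return np.concatenate([proj('wrist',[p[0]+c*a-s*b,p[1]+s*a+c*b,z],st)-q for (a,b),z,q in zip(pts,zs,px)])
    r=least_squares(f,x0,loss='soft_l1'); return r.x,np.sqrt(np.mean(r.fun**2))
E
python3 - <<'E'
from h import *
import pickle
st=ctrl.get_state(); im=save('wrist','w2.png'); pickle.dump(st,open('w2.pkl','wb'))
print(st['time'],st['eef_pos'])
cv2.imwrite('pics/w2b.png',cv2.resize(im,(800,600),interpolation=cv2.INTER_CUBIC)[:,:,::-1])
w1=pickle.load(open('w1.pkl','rb'))
obs={'tri':[(400,110),(453,185),(378,237),(323,163)],'sq':[(203,129),(284,147),(263,236),(186,215)],'rec':[(490,110),(577,132),(558,221),(471,196)]}
g={'tri':(.43,-.01),'sq':(.43,-.165),'rec':(.42,.11)}
for k,v in obs.items():
    px=np.array(v)*.7
    for y in (0.2,1.8):
        print(k,fitpose(px,CORN,.008,w1,[*g[k],y]))
E
```

```text
4.575 [0.70056275 0.12109479 0.29800871]
tri (array([ 0.43004494, -0.01504641,  2.17951161]), np.float64(0.5284170142403088))
tri (array([ 0.43004494, -0.01504641,  2.17951162]), np.float64(0.5284170182865533))
sq (array([ 0.43222031, -0.17183788,  2.86361692]), np.float64(0.3292560337313471))
sq (array([ 0.43222031, -0.17183788,  2.86361691]), np.float64(0.32925603291311223))
rec (array([0.41900566, 0.11766664, 2.93735256]), np.float64(0.8319065253820069))
rec (array([0.41900566, 0.11766664, 2.93735256]), np.float64(0.831906524808279))
```

View pics/w2b.png

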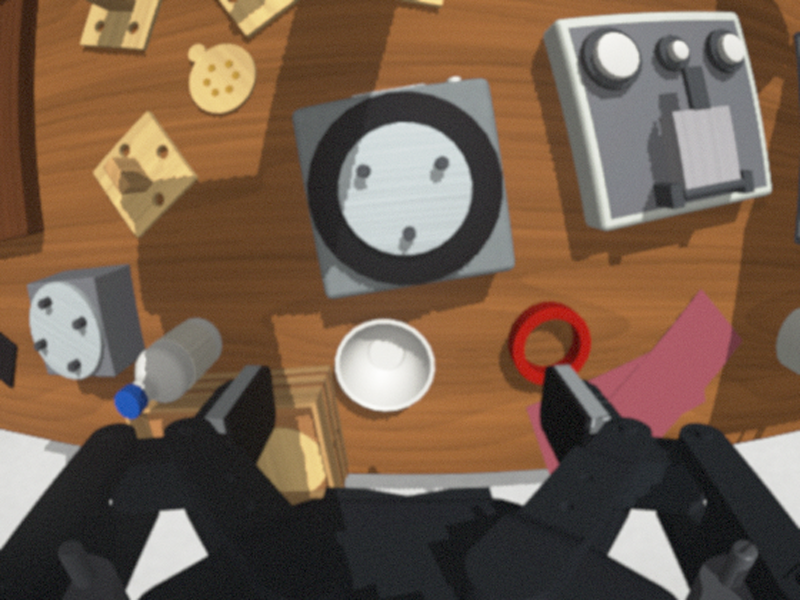

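Turntable centre is at about (405,188), with studs at (363,172), (441,162), (408,234). Keys are large (613,58), small (680,50), medium (731,50); the tab is at (695,88) and the hinge near (705,190). I zoom in on the studs and the box.

Run:
```python
import cv2,numpy as np
im=cv2.imread('pics/w2.png')
a=cv2.resize(im[75:190,225:345],None,fx=5,fy=5,interpolation=cv2.INTER_CUBIC)[:, :600]
cv2.imwrite('pics/c2.png',a)
b=cv2.resize(im[5:165,380:545],None,fx=3.6,fy=3.6,interpolation=cv2.INTER_CUBIC); cv2.imwrite('pics/c3.png',b); print(a.shape,b.shape)
```

```text
(575, 600, 3) (576, 594, 3)
```

View pics/c2.png

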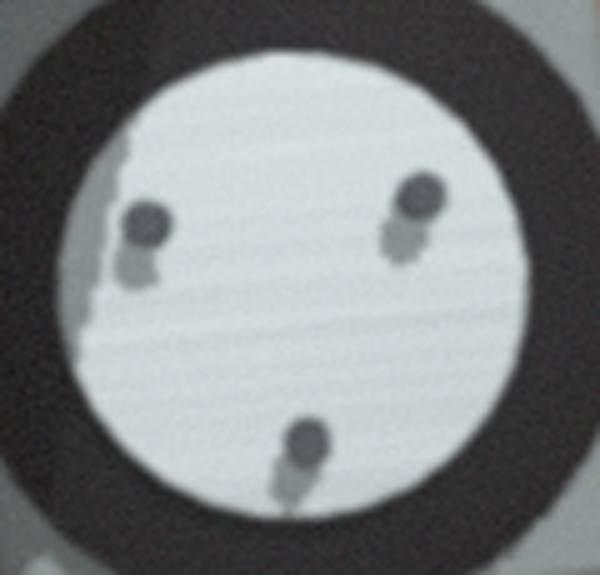

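View pics/c3.png

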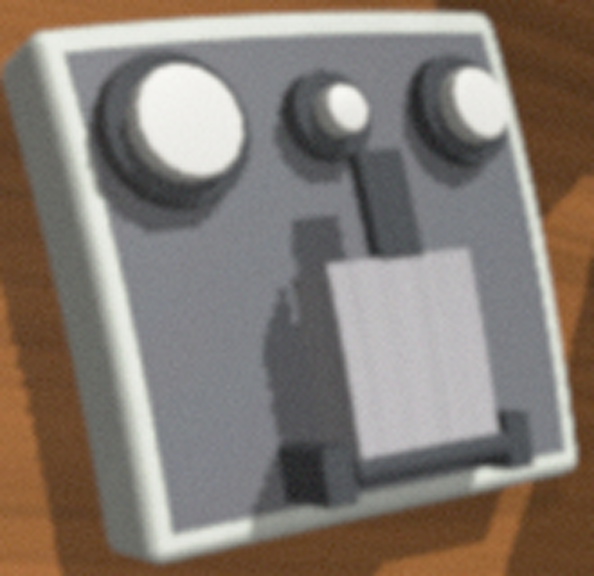

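Run:
```python
from h import *
import pickle
st=pickle.load(open('w2.pkl','rb'))
s=lambda L,f,o:[((np.array(p)+.5)/f-.5+np.array(o)) for p in L]
px=s([(148,222),(421,196),(307,442)],5,(225,75))
ang=np.radians([0,120,240]); tri=.033*np.c_[np.cos(ang),np.sin(ang)]
print('studs',[at('wrist',p,.089,st)[:2].round(4).tolist() for p in px])
for o in ([0,1,2],[0,2,1]): 
    r=fitpose([px[i] for i in o],tri,.089,st,[.64,.12,-1.5]); print(r)
c=s([(294,285)],5,(225,75))[0]; print('plate circle c',at('wrist',c,.075,st))
k=s([(190,120),(348,110),(480,103),(391,203),(383,152),(401,252),(412,351),(430,462)],3.6,(380,5))
for n,p,z in zip(['L','S','M','tabmid','tabend','tabroot','cover','hinge'],k,[.063]*3+[.078]*5): print(n,at('wrist',p,z,st).round(4))
C=np.array([(149,112),(196,178),(138,236),(93,173)])*.7
print('tee',fitpose(C,CORN,.008,st,[.61,-.135,.8]))
```

```text
studs [[0.6284, 0.0899], [0.6234, 0.1454], [0.6742, 0.122]]
(array([ 0.6142072 ,  0.11931539, -1.12524337]), np.float64(36.877830021326616))
(array([ 0.64206797,  0.11907971, -2.00372124]), np.float64(0.5118096226617564))
plate circle c [0.64210327 0.11943855 0.075     ]
L [0.5228 0.295  0.063 ]
S [0.5078 0.3593 0.063 ]
M [0.4914 0.4226 0.063 ]
tabmid [0.5432 0.3658 0.078 ]
tabend [0.5255 0.3633 0.078 ]
tabroot [0.5598 0.3696 0.078 ]
cover [0.5935 0.3743 0.078 ]
hinge [0.6307 0.3841 0.078 ]Traceback (most recent call last):
  File "<stdin>", line 14, in <module>
  File "h.py", line 32, in fitpose
    r=least_squares(f,x0,loss='soft_l1'); return r.x,np.sqrt(np.mean(r.fun**2))
    return func(*args, **kwargs)
    result = trf(vector_fun.fun, vector_fun.jac, x0, f0, J0, lb, ub, ftol, xtol,
                 gtol, max_nfev, x_scale, loss_function, tr_solver,
                 tr_options.copy(), verbose, callback=callback_wrapped)
    return trf_no_bounds(
        fun, jac, x0, f0, J0, ftol, xtol, gtol, max_nfev, x_scale,
        loss_function, tr_solver, tr_options, verbose, callback=callb
[... 767 characters left out ...]
np.atleast_1d(self.fun(x, *self.args, **self.kwargs))
                      ~~~~~~~~^^^^^^^^^^^^^^^^^^^^^^^^^^^^^^
    return np.atleast_1d(self.fun(x))
                         ~~~~~~~~^^^
    return self.f(x, *self.args, **self.kwargs)
           ~~~~~~^^^^^^^^^^^^^^^^^^^^^^^^^^^^^^
  File "h.py", line 31, in f
    c,s=np.cos(p[2]),np.sin(p[2]); return np.concatenate([proj('wrist',[p[0]+c*a-s*b,p[1]+s*a+c*b,z],st)-q for (a,b),z,q in zip(pts,zs,px)])
                                                          ~~~~^^^^^^^^^^^^^^^^^^^^^^^^^^^^^^^^^^^^^^^^^^
  File "h.py", line 18, in proj
    c=ctrl.get_calibration(cam); p=np.array(p,float)
ValueError: time passes only in moves, steps and waits
```

Emit:
apply_moves --pt "-0.2 -0.1 0 0 0 -0.5" --pt "-0.3375 -0.17 -0.1 0 0 -1" --pt "-0.3375 -0.17 -0.2 0 0 -1" --pt "-0.3375 -0.17 -0.2 0 0 -1" --pt "-0.3375 -0.17 -0.2 0 0 -1" --pt "-0.3375 -0.17 -0.2 0 0 -1" --pt "-0.3375 -0.17 -0.2 0 0 -1" --pt "-0.3375 -0.17 -0.2 0 0 -1" --pt "-0.3375 -0.17 -0.2 0 0 -1" --jaw 0.6

```text
time: 5.75
eef_pos: [0.4327, -0.015, 0.1404]
tcp_rot: [0.384, 0.923, 0.0, 0.002]
contact_force: [0.5, 0.2, 1.3]
opening: 0.599
finger_force: 0.0
```

```bash
python3 - <<'E'
import re
s=open('h.py').read()
s=s.replace("def save","_C={c:ctrl.get_calibration(c) for c in('scene','side','wrist')}\ndef save",1)
a,b=s.split("def save",1); s=a+"def save"+b.replace("ctrl.get_calibration(cam)","_C[cam]")
s+='''
def quads(im,cen=None):
    "plywood plates: bright beige blobs -> silhouettes by colour (corner px)"
    h=cv2.cvtColor(im,cv2.COLOR_RGB2HSV); return h
'''
open('h.py','w').write(s)
E
python3 - <<'E'
from h import *
import pickle
st=ctrl.get_state(); im=save('wrist','w3.png'); pickle.dump(st,open('w3.pkl','wb'))
print(st['time'],st['eef_pos'],st['tcp_rot'])
cv2.imwrite('pics/w3b.png',cv2.resize(im,(800,600),interpolation=cv2.INTER_CUBIC)[:,:,::-1])
w2=pickle.load(open('w2.pkl','rb'))
C=np.array([(149,112),(196,178),(138,236),(93,173)])*.7
print('tee',fitpose(C,CORN,.008,w2,[.61,-.135,.8]))
print('pred tri',proj('wrist',[.430,-.015,.008],st)/.7)
E
```

```text
5.75 [ 0.43273618 -0.01500992  0.14037549] [3.84200168e-01 9.23247262e-01 3.28204944e-04 2.14879894e-03]
tee (array([ 0.61729841, -0.1423413 ,  2.21009213]), np.float64(0.5660117156321303))
pred tri [404.68593783 289.61362802]
```

View pics/w3b.png

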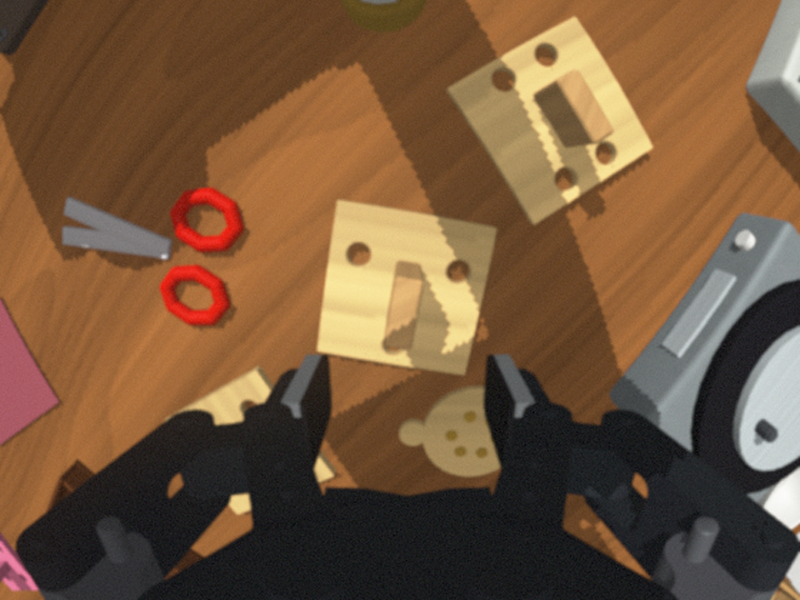

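The tri holder shows clearly at (405,288), with corners (336,200), (497,229), (465,376), (318,350).

Run:
```python
from h import *
import pickle
st=pickle.load(open('w3.pkl','rb'))
C=np.array([(336,200),(497,229),(465,376),(318,350)])*.7
print(fitpose(C,CORN,.008,st,[.43,-.015,2.18]))
H=np.array([(393,345),(358,254),(457,271)])*.7
ang=np.radians([0,120,240]); tri=.033*np.c_[np.cos(ang),np.sin(ang)]
for o in([0,1,2],[0,2,1]): print(fitpose(H[o],tri,.006,st,[.43,-.015,-.96]))
```

```text
(array([ 0.43058613, -0.01606892,  2.17844397]), np.float64(0.702798451738543))
(array([ 0.42172638, -0.02479449, -0.61491177]), np.float64(41.6435562442314))
(array([ 0.42994241, -0.01661912, -0.9635498 ]), np.float64(0.46004701272001836))
```

Emit:
apply_moves --pt "-0.003 -0.0016 -0.03 0 0 -0.22" --pt "-0.003 -0.0016 -0.08 0 0 -0.22" --pt "-0.003 -0.0016 -0.11 0 0 -0.22" --pt "-0.003 -0.0016 -0.133 0 0 -0.22" --pt "-0.003 -0.0016 -0.133 0 0 -0.22" --pt "-0.003 -0.0016 -0.133 0 0 -0.22"

```text
time: 6.55
eef_pos: [0.4297, -0.0162, 0.0329]
tcp_rot: [0.462, 0.887, 0.0, 0.001]
contact_force: [0.0, -0.2, -0.8]
opening: 0.6
finger_force: 0.0
```

Emit:
apply_moves --pt "0 0 0 0 0 0" --pt "0 0 0 0 0 0" --pt "0 0 0 0 0 0" --pt "0 0 0 0 0 0" --pt "0 0 0 0 0 0" --pt "0 0 0 0 0 0" --jaw 0 --squeeze 60

```text
time: 7.3
eef_pos: [0.4294, -0.0163, 0.0329]
tcp_rot: [0.463, 0.887, 0.0, 0.001]
contact_force: [0.4, 0.9, 6.5]
opening: 0.156
finger_force: 59.4
```

Emit:
apply_moves --pt "0 0 0.07 0 0 0" --pt "0 0 0.14 0 0 0.1" --pt "0.05 0.04 0.2 0 0 0.3" --pt "0.1 0.08 0.2 0 0 0.5" --pt "0.17 0.12 0.2 0 0 0.75" --pt "0.23 0.15 0.2 0 0 0.9" --pt "0.266 0.169 0.2 0 0 1" --pt "0.266 0.169 0.2 0 0 1" --pt "0.266 0.169 0.2 0 0 1" --pt "0.266 0.169 0.2 0 0 1"

```text
time: 8.55
eef_pos: [0.6402, 0.1185, 0.1916]
tcp_rot: [0.089, 0.996, -0.0, -0.001]
contact_force: [0.4, 0.3, -1.2]
opening: 0.158
finger_force: 59.1
```

Emit:
apply_moves --pt "0 0 0 0 0 0.2" --pt "0 0 0 0 0 0.34" --pt "0 0 0 0 0 0.34" --pt "0 0 0 0 0 0.34"

```text
time: 9.05
eef_pos: [0.641, 0.1188, 0.1922]
tcp_rot: [-0.044, 0.999, -0.0, 0.0]
contact_force: [-0.2, -0.1, -2.3]
opening: 0.156
finger_force: 59.1
```

Run:
```python
from h import *
import pickle
st=ctrl.get_state(); im=save('wrist','w4.png'); pickle.dump(st,open('w4.pkl','wb'))
print(st['time'],st['eef_pos'],2*np.degrees(np.arctan2(st['tcp_rot'][1],st['tcp_rot'][0])),st['opening'],st['finger_force'])
cv2.imwrite('pics/w4b.png',cv2.resize(im,(800,600),interpolation=cv2.INTER_CUBIC)[:,:,::-1])
```

```text
9.05 [0.6409588  0.118833   0.19215796] 185.07630390000296 0.15614207650034753 59.06616389751434
```

View pics/w4b.png

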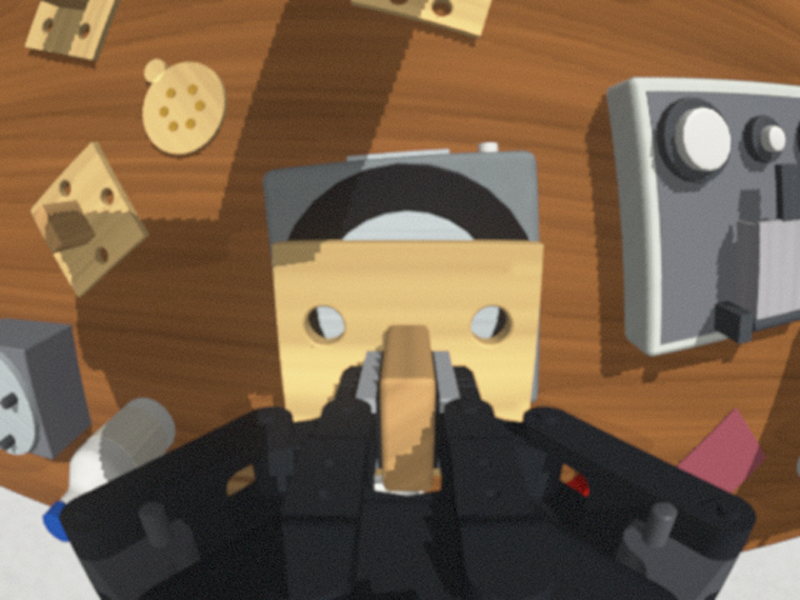

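The holder is in the grip with its near holes at (326,323) and (490,323); I check the in-hand offset.

Run:
```python
from h import *
import pickle
st=pickle.load(open('w4.pkl','rb')); z=st['eef_pos'][2]-.0329+.008
a=np.radians([125.07,245.07]); T=st['eef_pos'][:2]
for p,t in zip([(490,323),(326,323)],a):
    q=at('wrist',np.array(p)*.7,z,st)[:2]; print(q, 'implied centre offset',q-(T+.033*np.array([np.cos(t),np.sin(t)])))
for p in [(273,243),(543,243)]: print(at('wrist',np.array(p)*.7,z,st)[:2]-T)
```

```text
[0.62088695 0.14553513] implied centre offset [-0.00111081 -0.00030675]
[0.62581943 0.08954032] implied centre offset [-0.00122952  0.00063249]
[-0.0414351  -0.04871082]
[-0.04937732  0.04122479]
```

Emit:
apply_moves --pt "0.0019 0.0005 -0.03 0 0 0.003" --pt "0.0019 0.0005 -0.06 0 0 0.003" --pt "0.0019 0.0005 -0.0825 0 0 0.003" --pt "0.0019 0.0005 -0.0825 0 0 0.003" --pt "0.0019 0.0005 -0.0825 0 0 0.003" --pt "0.0019 0.0005 -0.0825 0 0 0.003"

```text
time: 9.85
eef_pos: [0.6437, 0.1195, 0.1275]
tcp_rot: [-0.046, 0.999, -0.0, 0.001]
contact_force: [0.5, -0.5, -1.7]
opening: 0.152
finger_force: 59.1
```

Emit:
apply_moves --pt "0 0 -0.004 0 0 0" --pt "0 0 -0.008 0 0 0" --pt "0 0 -0.01 0 0 0" --pt "0 0 -0.01 0 0 0"

```text
time: 10.35
eef_pos: [0.6426, 0.1195, 0.1175]
tcp_rot: [-0.046, 0.999, 0.0, -0.0]
contact_force: [0.4, 0.4, -1.6]
opening: 0.158
finger_force: 59.1
```

Emit:
apply_moves --pt "0 0 -0.004 0 0 0" --pt "0 0 -0.008 0 0 0" --pt "0 0 -0.012 0 0 0" --pt "0 0 -0.0125 0 0 0" --pt "0 0 -0.0125 0 0 0"

```text
time: 10.98
eef_pos: [0.6429, 0.1195, 0.108]
tcp_rot: [-0.046, 0.999, -0.0, 0.0]
contact_force: [-0.3, -0.1, -0.3]
opening: 0.158
finger_force: 59.2
```

Emit:
apply_moves --pt "0 0 -0.0015 0 0 0" --pt "0 0 -0.002 0 0 0" --pt "0 0 -0.002 0 0 0"

```text
time: 11.35
eef_pos: [0.6429, 0.1195, 0.108]
tcp_rot: [-0.046, 0.999, -0.0, -0.0]
contact_force: [-4.7, -1.8, 6.4]
opening: 0.157
finger_force: 60.2
```

Emit:
apply_moves --pt "0 0 0 0 0 0" --pt "0 0 0 0 0 0" --pt "0 0 0 0 0 0" --pt "0 0 0 0 0 0" --pt "0 0 0.05 0 0 0" --pt "0 0 0.12 0 0 0" --pt "0 0 0.18 0 0 0" --pt "0 0 0.18 0 0 0" --jaw 0.6

```text
time: 12.35
eef_pos: [0.6455, 0.1197, 0.2571]
tcp_rot: [-0.046, 0.999, -0.0, 0.006]
contact_force: [0.2, -0.9, 0.5]
opening: 0.602
finger_force: 0.0
```

Run:
```python
from h import *
import pickle
st=ctrl.get_state(); im=save('wrist','w5.png'); pickle.dump(st,open('w5.pkl','wb'))
print(st['time'],st['eef_pos'],proj('wrist',[.642,.119,.083],st)/.7)
for s in [(.045,.045),(.045,-.045),(-.045,-.045),(-.045,.045)]:
    c,n=np.cos(np.radians(5.2)),np.sin(np.radians(5.2)); print((proj('wrist',[.642+c*s[0]-n*s[1],.119+n*s[0]+c*s[1],.083],st)/.7).round())
cv2.imwrite('pics/w5b.png',cv2.resize(im,(800,600),interpolation=cv2.INTER_CUBIC)[:,:,::-1])
```

```text
12.35 [0.6455174  0.11965293 0.25712042] [406.88081409 270.26935918]
[472. 335.]
[341. 334.]
[337. 202.]
[477. 203.]
```

View pics/w5b.png

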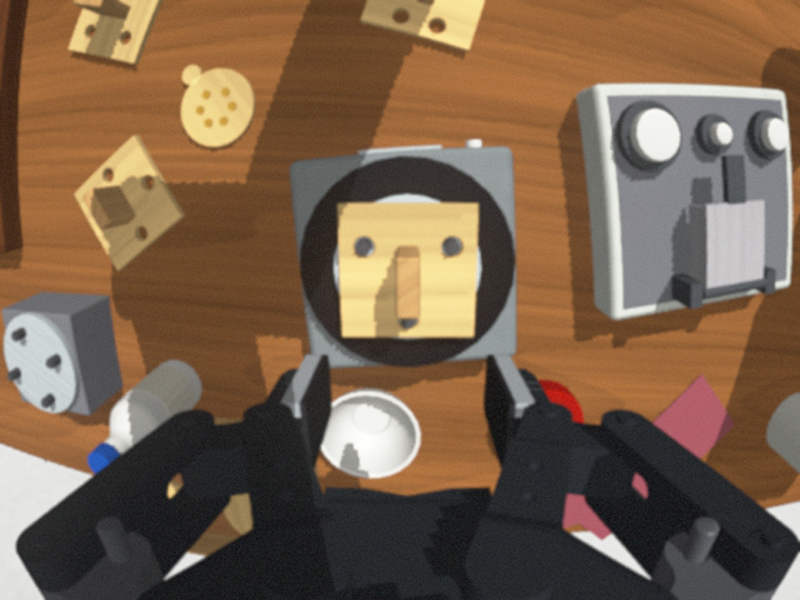

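The holder is seated flat; its corners match the prediction and the studs show in the holes. Now the keys: large is at (656,134), small in the middle, medium on the right.

Emit:
apply_moves --pt "-0.05 0.073 -0.02 0 0 0.05" --pt "-0.1 0.146 -0.05 0 0 0.1" --pt "-0.15 0.219 -0.1 0 0 0.19" --pt "-0.15 0.219 -0.17 0 0 0.19" --pt "-0.15 0.219 -0.182 0 0 0.19" --pt "-0.15 0.219 -0.182 0 0 0.19" --pt "-0.15 0.219 -0.182 0 0 0.19" --pt "-0.15 0.219 -0.182 0 0 0.19" --jaw 0

```text
time: 13.4
eef_pos: [0.5244, 0.2946, 0.1067]
tcp_rot: [-0.12, 0.993, 0.0, 0.002]
contact_force: [0.4, 0.2, 0.7]
opening: 0.004
finger_force: 0.0
```

Run:
```python
from h import *
import pickle
st=pickle.load(open('w5.pkl','rb'))
for n,p in zip('LSM',[(656,134),(720,133),(775,133)]): print(n,at('wrist',np.array(p)*.7,.063,st).round(4))
s=ctrl.get_state(); print(ctrl.nose_length,s['opening'],s['eef_pos'],s['qpos'].round(2))
```

```text
L [0.5233 0.2939 0.063 ]
S [0.5083 0.3557 0.063 ]
M [0.4919 0.4201 0.063 ]
0.019 0.003949668982083889 [0.52444041 0.29457217 0.10665447] [ 0.34  0.28  1.86 -0.    0.99 -1.47]
```

Emit:
apply_moves --pt "-0.001 0 -0.02 0 0 0" --pt "-0.001 0 -0.03 0 0 0" --pt "-0.001 0 -0.035 0 0 0" --pt "-0.001 0 -0.039 0 0 0" --pt "-0.001 0 -0.039 0 0 0" --pt "-0.001 0 -0.039 0 0 0"

```text
time: 14.15
eef_pos: [0.5226, 0.2946, 0.0796]
tcp_rot: [-0.121, 0.993, -0.001, -0.001]
contact_force: [-11.8, -7.6, 28.9]
opening: 0.002
finger_force: 14.7
```

Emit:
apply_moves --pt "0 0 0.03 0 0 0" --pt "0 0 0.06 0 0 0" --pt "-0.013 0.053 0.06 0 0 0" --pt "-0.026 0.106 0.06 0 0 0" --pt "-0.039 0.159 0.05 0 0 0" --pt "-0.039 0.159 0.039 0 0 0" --pt "-0.039 0.159 0.039 0 0 0" --pt "-0.039 0.159 0.039 0 0 0"

```text
time: 15.15
eef_pos: [0.4912, 0.4208, 0.1044]
tcp_rot: [-0.12, 0.993, -0.0, -0.0]
contact_force: [0.4, 0.1, 0.0]
opening: -0.003
finger_force: 0.0
```

Emit:
apply_moves --pt "0 0 -0.015 0 0 0" --pt "0 0 -0.025 0 0 0" --pt "0 0 -0.03 0 0 0" --pt "0 0 -0.0355 0 0 0" --pt "0 0 -0.0355 0 0 0" --pt "0 0 -0.0355 0 0 0"

```text
time: 15.9
eef_pos: [0.4911, 0.4213, 0.0799]
tcp_rot: [-0.121, 0.993, -0.001, -0.001]
contact_force: [-6.4, -7.3, 16.2]
opening: 0.004
finger_force: 7.9
```

Emit:
apply_moves --pt "0 0 0.03 0 0 0" --pt "0 0 0.045 0 0 0" --pt "0.009 -0.04 0.045 0 0 0" --pt "0.0175 -0.08 0.045 0 0 0" --pt "0.0175 -0.08 0.0355 0 0 0" --pt "0.0175 -0.08 0.0355 0 0 0" --pt "0.0175 -0.08 0.0355 0 0 0"

```text
time: 16.77
eef_pos: [0.5045, 0.3587, 0.1044]
tcp_rot: [-0.121, 0.993, 0.0, -0.0]
contact_force: [1.5, -1.3, -0.2]
opening: 0.0
finger_force: 0.0
```

Emit:
apply_moves --pt "0 0 -0.015 0 0 0" --pt "0 0 -0.025 0 0 0" --pt "0 0 -0.03 0 0 0" --pt "0 0 -0.0355 0 0 0" --pt "0 0 -0.0355 0 0 0" --pt "0 0 -0.0355 0 0 0"

```text
time: 17.52
eef_pos: [0.5045, 0.3583, 0.0798]
tcp_rot: [-0.121, 0.993, -0.0, -0.001]
contact_force: [-8.4, -2.9, 16.1]
opening: -0.006
finger_force: 8.4
```

Emit:
apply_moves --pt "0 0 0.03 0 0 0" --pt "0 0 0.065 0 0 0" --pt "0.02 0.003 0.065 0 0 0" --pt "0.0385 0.006 0.065 0 0 0" --pt "0.0385 0.006 0.065 0 0 0" --pt "0.0385 0.006 0.04 0 0 0" --pt "0.0385 0.006 0.015 0 0 0" --pt "0.0385 0.006 0.004 0 0 0" --pt "0.0385 0.006 0.004 0 0 0" --pt "0.0385 0.006 0.004 0 0 0" --jaw 0.5

```text
time: 18.77
eef_pos: [0.536, 0.363, 0.0801]
tcp_rot: [-0.121, 0.993, 0.0, 0.001]
contact_force: [0.3, -0.1, 0.1]
opening: 0.503
finger_force: 0.0
```

Emit:
apply_moves --pt "0 0 0 0 0 0" --pt "0 0 0 0 0 0" --pt "0 0 0 0 0 0" --pt "0 0 0 0 0 0" --pt "0 0 0 0 0 0" --jaw 0 --squeeze 30

```text
time: 19.4
eef_pos: [0.5362, 0.363, 0.0805]
tcp_rot: [-0.121, 0.993, 0.0, 0.001]
contact_force: [-1.2, 0.0, 5.3]
opening: 0.224
finger_force: 34.1
```

Emit:
apply_moves --pt "0.0018 0.0004 0.0206 0 0 0" --pt "0.007 0.0017 0.0407 0 0 0" --pt "0.0155 0.0038 0.0595 0 0 0" --pt "0.027 0.0066 0.0764 0 0 0" --pt "0.0412 0.0101 0.0911 0 0 0" --pt "0.0577 0.0142 0.103 0 0 0" --pt "0.0577 0.0142 0.103 0 0 0"

```text
time: 20.27
eef_pos: [0.5828, 0.3744, 0.1631]
tcp_rot: [-0.121, 0.993, 0.0, 0.001]
contact_force: [-1.1, 1.1, -0.5]
opening: 0.224
finger_force: 32.0
```

Going well. I continue the arc past upright.

Emit:
apply_moves --pt "0.0182 0.0045 0.0087 0 0 0" --pt "0.0377 0.0092 0.0141 0 0 0" --pt "0.0577 0.0142 0.0159 0 0 0" --pt "0.0737 0.0181 0.0147 0 0 0" --pt "0.0895 0.022 0.0113 0 0 0" --pt "0.0972 0.0239 0.0087 0 0 0" --pt "0.0972 0.0239 0.0087 0 0 0" --pt "0.0972 0.0239 0.0087 0 0 0"

```text
time: 21.28
eef_pos: [0.6616, 0.3939, 0.1713]
tcp_rot: [-0.121, 0.993, 0.001, 0.003]
contact_force: [0.1, 1.8, 5.7]
opening: 0.222
finger_force: 29.3
```

Run:
```python
from h import *
s=ctrl.get_state();print(s['eef_pos'],s['opening'],s['finger_force'])
im=save('scene','s1.png'); cv2.imwrite('pics/s1c.png',cv2.resize(im[220:360,300:450],None,fx=4,fy=4,interpolation=cv2.INTER_CUBIC)[:,:,::-1])
```

```text
[0.6615741  0.3938511  0.17126425] 0.22219548351508153 29.33220684528351
```

View pics/s1c.png

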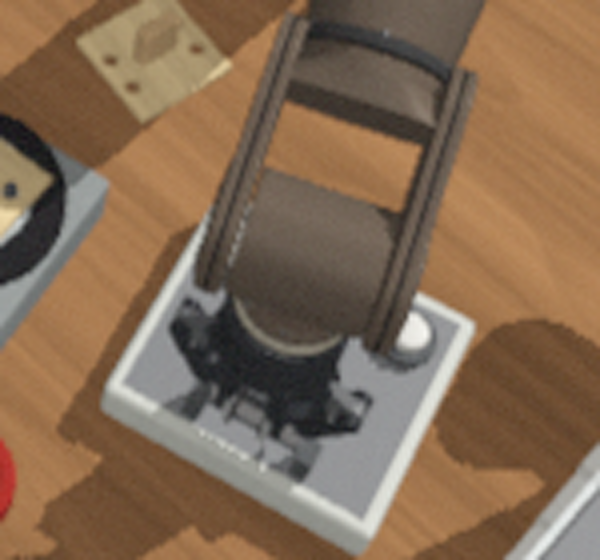

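Emit:
apply_moves --pt "0 0 0 0 0 0" --pt "0 0 0 0 0 0" --pt "0 0 0 0 0 0" --pt "0 0 0.03 0 0 0" --pt "0 0 0.06 0 0 0" --pt "0 0 0.085 0 0 0" --pt "0 0 0.085 0 0 0" --jaw 0.5

```text
time: 22.2
eef_pos: [0.6609, 0.3938, 0.2419]
tcp_rot: [-0.121, 0.993, 0.001, 0.004]
contact_force: [0.2, 0.7, -0.0]
opening: 0.497
finger_force: 0.0
```

Emit:
apply_moves --pt "-0.05 -0.012 0 0 0 0" --pt "-0.097 -0.0236 0 0 0 0" --pt "-0.097 -0.0236 -0.03 0 0 0" --pt "-0.097 -0.0236 -0.08 0 0 0" --pt "-0.097 -0.0236 -0.13 0 0 0" --pt "-0.097 -0.0236 -0.162 0 0 0" --pt "-0.097 -0.0236 -0.162 0 0 0" --pt "-0.097 -0.0236 -0.162 0 0 0" --jaw 0

```text
time: 23.2
eef_pos: [0.5825, 0.3746, 0.1084]
tcp_rot: [-0.121, 0.993, 0.0, 0.001]
contact_force: [-0.5, -0.4, 0.8]
opening: -0.0
finger_force: 0.0
```

Run:
```python
from h import *
s=ctrl.get_state();print(s['time'],s['eef_pos'],s['contact_force'],proj('wrist',[.5838,.375,.063],s)/.7)
im=save('wrist','w6.png'); cv2.imwrite('pics/w6b.png',cv2.resize(im,(800,600),interpolation=cv2.INTER_CUBIC)[:,:,::-1])
```

```text
23.2 [0.58247378 0.37457687 0.10835053] [-0.48031373 -0.4401201   0.7925351 ] [407.03396164 352.92648298]
```

View pics/w6b.png

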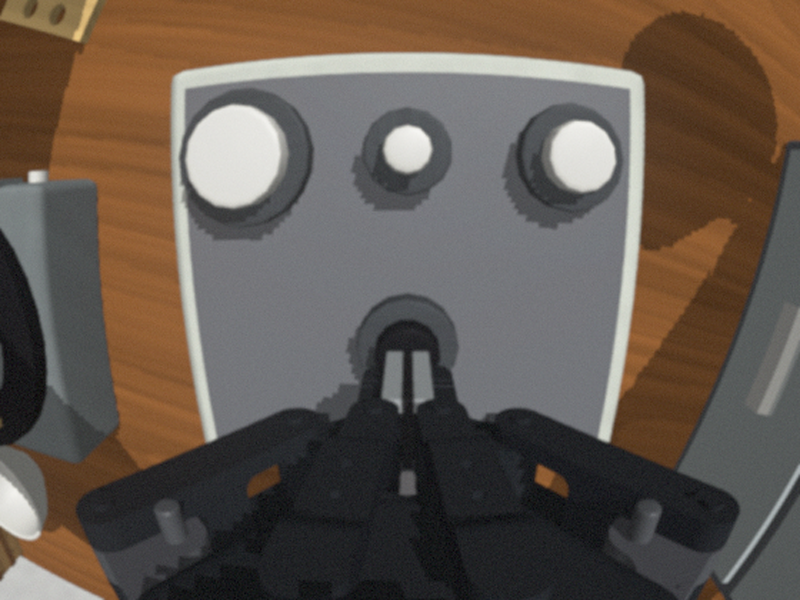

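Emit:
apply_moves --pt "0.001 0 -0.02 0 0 0" --pt "0.001 0 -0.03 0 0 0" --pt "0.001 0 -0.035 0 0 0" --pt "0.001 0 -0.0395 0 0 0" --pt "0.001 0 -0.0395 0 0 0" --pt "0.001 0 -0.0395 0 0 0"

```text
time: 24.0
eef_pos: [0.5829, 0.3744, 0.0799]
tcp_rot: [-0.121, 0.993, -0.0, -0.001]
contact_force: [-6.3, -4.6, 16.0]
opening: 0.003
finger_force: 7.8
```

Emit:
apply_moves --pt "0 0 0.06 0 0 0" --pt "0 0 0.13 0 0 0" --pt "0 0 0.206 0 0 0" --pt "0 0 0.21 0 0 0" --pt "0.05 0.0122 0.21 0 0 0" --pt "0.098 0.0244 0.21 0 0 0" --pt "0.098 0.0244 0.206 0 0 0" --pt "0.098 0.0244 0.18 0 0 0" --pt "0.098 0.0244 0.15 0 0 0" --pt "0.098 0.0244 0.118 0 0 0" --pt "0.098 0.0244 0.118 0 0 0" --pt "0.098 0.0244 0.118 0 0 0" --jaw 0.5

```text
time: 25.5
eef_pos: [0.6608, 0.3939, 0.1701]
tcp_rot: [-0.121, 0.993, -0.0, -0.0]
contact_force: [-0.3, 0.2, 1.0]
opening: 0.498
finger_force: 0.0
```

Emit:
apply_moves --pt "0 0 0 0 0 0" --pt "0 0 0 0 0 0" --pt "0 0 0 0 0 0" --pt "0 0 0 0 0 0" --pt "0 0 0 0 0 0" --jaw 0 --squeeze 30

```text
time: 26.12
eef_pos: [0.6621, 0.3941, 0.172]
tcp_rot: [-0.121, 0.993, 0.0, 0.002]
contact_force: [0.3, -0.9, 5.7]
opening: 0.221
finger_force: 29.5
```

Emit:
apply_moves --pt "-0.012 -0.003 0.004 0 0 0" --pt "-0.0235 -0.0058 0.006 0 0 0" --pt "-0.0395 -0.0097 0.0072 0 0 0" --pt "-0.0595 -0.0147 0.0054 0 0 0" --pt "-0.079 -0.0194 0 0 0 0" --pt "-0.0972 -0.0239 -0.0087 0 0 0" --pt "-0.1137 -0.028 -0.0206 0 0 0" --pt "-0.1279 -0.0315 -0.0353 0 0 0" --pt "-0.1394 -0.0343 -0.0522 0 0 0" --pt "-0.1479 -0.0364 -0.071 0 0 0" --pt "-0.1531 -0.0377 -0.0911 0 0 0" --pt "-0.1549 -0.0381 -0.1117 0 0 0" --pt "-0.1549 -0.0381 -0.1125 0 0 0" --pt "-0.1549 -0.0381 -0.1125 0 0 0"

```text
time: 27.88
eef_pos: [0.5346, 0.3626, 0.0801]
tcp_rot: [-0.121, 0.993, -0.001, -0.004]
contact_force: [-7.2, -2.7, 11.2]
opening: 0.221
finger_force: 41.1
```

Emit:
apply_moves --pt "0 0 0 0 0 0" --pt "0 0 0 0 0 0" --pt "0 0 0 0 0 0" --pt "0 0 0.03 0 0 0" --pt "0 0 0.065 0 0 0" --pt "0 0 0.065 0 0 0" --jaw 0.5

```text
time: 28.62
eef_pos: [0.5388, 0.3641, 0.1346]
tcp_rot: [-0.121, 0.993, 0.001, 0.003]
contact_force: [0.6, -0.3, 0.1]
opening: 0.5
finger_force: 0.0
```

Emit:
apply_moves --pt "0 0 0 0 0 0" --pt "0 0 0 0 0 0" --pt "0 0 0 0 0 0" --pt "0 0 0 0 0 0" --pt "0 0 -0.03 0 0 0" --pt "0 0 -0.0365 0 0 0" --pt "0 0 -0.0365 0 0 0" --pt "0 0 -0.0365 0 0 0" --jaw 0

```text
time: 29.62
eef_pos: [0.5377, 0.3636, 0.1038]
tcp_rot: [-0.121, 0.993, 0.0, 0.001]
contact_force: [-0.1, -0.5, 0.8]
opening: 0.001
finger_force: 0.0
```

Emit:
apply_moves --pt "0 0 -0.003 0 0 0" --pt "0 0 -0.006 0 0 0" --pt "0 0 -0.006 0 0 0"

```text
time: 30.0
eef_pos: [0.537, 0.3633, 0.0978]
tcp_rot: [-0.121, 0.993, -0.0, -0.0]
contact_force: [0.1, -0.4, 0.2]
opening: -0.001
finger_force: 0.0
```

Emit:
apply_moves --pt "0 0 -0.002 0 0 0" --pt "0 0 -0.004 0 0 0" --pt "0 0 -0.004 0 0 0"

```text
time: 30.38
eef_pos: [0.5373, 0.3635, 0.0968]
tcp_rot: [-0.121, 0.993, -0.0, -0.0]
contact_force: [-3.5, -1.9, 7.8]
opening: -0.002
finger_force: 3.8
```

Emit:
apply_moves --pt "0 0 0.05 0 0 0" --pt "0 0 0.1 0 0 0" --pt "-0.02 -0.07 0.11 0 0 -0.1" --pt "-0.109 -0.454 0.11 0 0 -0.3" --pt "-0.109 -0.454 0.11 0 0 -0.3" --pt "-0.109 -0.454 0.11 0 0 -0.3" --pt "-0.109 -0.454 0.11 0 0 -0.3" --pt "-0.109 -0.454 0.11 0 0 -0.3" --pt "-0.109 -0.454 0.11 0 0 -0.3" --pt "-0.109 -0.454 0 0 0 -0.3" --pt "-0.109 -0.454 -0.043 0 0 -0.3" --pt "-0.109 -0.454 -0.08 0 0 -0.3" --pt "-0.109 -0.454 -0.08 0 0 -0.3" --pt "-0.109 -0.454 -0.08 0 0 -0.3"

```text
time: 32.12
eef_pos: [0.4514, 0.0005, 0.0322]
tcp_rot: [-0.004, 1.0, -0.0, 0.001]
contact_force: [0.2, -0.3, 0.5]
opening: -0.004
finger_force: 0.0
```

Emit:
apply_moves --pt "0 0 -0.005 0 0 0" --pt "0 0 -0.0095 0 0 0" --pt "0 0 -0.0095 0 0 0" --pt "0 0 -0.0095 0 0 0"

```text
time: 32.62
eef_pos: [0.4501, 0.0001, 0.0234]
tcp_rot: [-0.003, 1.0, -0.0, 0.0]
contact_force: [-0.5, 0.4, -0.9]
opening: -0.002
finger_force: 0.0
```

Emit:
apply_moves --pt "0 0 -0.002 0 0 0" --pt "0 0 -0.0035 0 0 0" --pt "0 0 -0.0035 0 0 0"

```text
time: 33.0
eef_pos: [0.4499, 0.0002, 0.0203]
tcp_rot: [-0.003, 1.0, 0.0, -0.0]
contact_force: [0.6, -0.8, -0.8]
opening: -0.004
finger_force: 0.0
```

Emit:
apply_moves --pt "0 0 -0.002 0 0 0" --pt "0 0 -0.004 0 0 0" --pt "0 0 -0.004 0 0 0"

```text
time: 33.38
eef_pos: [0.4502, 0.0001, 0.019]
tcp_rot: [-0.004, 1.0, 0.0, -0.001]
contact_force: [-6.6, 0.8, 14.6]
opening: 0.002
finger_force: 7.7
```

Run:
```python
from h import *
import cv2
# w6 pose
s={'eef_pos':np.array([.58247,.37458,.10835]),'tcp_rot':np.array([-.121,.993,0,.001])}
s['tcp_rot']/=np.linalg.norm(s['tcp_rot'])
im=cv2.imread('pics/w6.png')
for n,p,r in(('L',(.523,.2944),.02),('S',(.5075,.3578),.009),('M',(.4917,.4213),.014)):
    for z in(.063,.057,.052,.045):
        c=proj('wrist',[*p,z],s)/.7; e=proj('wrist',[p[0]-r*.2385,p[1]+r*.971,z],s)/.7
        print(n,z,c.round(1),'r',np.hypot(*(e-c)).round(1))
a=cv2.resize(im[50:175,110:270],None,fx=5,fy=4.8,interpolation=cv2.INTER_CUBIC);cv2.imwrite('pics/k.png',a)
```

```text
L 0.063 [238.8 154.7] r 50.5
L 0.057 [244.1 155.2] r 49.1
L 0.052 [248.3 155.6] r 47.9
L 0.045 [253.8 156.2] r 46.4
S 0.063 [412.1 148.6] r 24.9
S 0.057 [412.  149.5] r 24.1
S 0.052 [411.8 150.2] r 23.4
S 0.045 [411.7 151.2] r 22.5
M 0.063 [584.6 155.5] r 32.7
M 0.057 [579.1 155.9] r 31.9
M 0.052 [574.7 156.3] r 31.3
M 0.045 [569.  156.8] r 30.4
```

View pics/k.png

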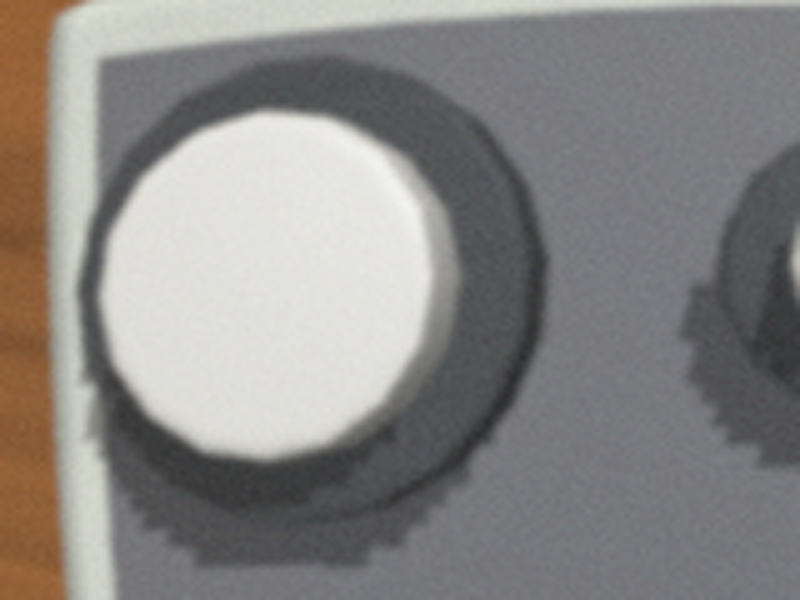

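Emit:
apply_moves --pt "0 0 0.06 0 0 0" --pt "0 0 0.13 0 0 0.1" --pt "0.02 0.08 0.16 0 0 0.2" --pt "0.091 0.368 0.16 0 0 0.3" --pt "0.091 0.368 0.16 0 0 0.3" --pt "0.091 0.368 0.16 0 0 0.3" --pt "0.091 0.368 0.16 0 0 0.3" --pt "0.091 0.368 0.16 0 0 0.3" --pt "0.091 0.368 0.104 0 0 0.3" --pt "0.091 0.368 0.104 0 0 0.3" --pt "0.091 0.368 0.09 0 0 0.3" --pt "0.091 0.368 0.09 0 0 0.3" --pt "0.091 0.368 0.09 0 0 0.3"

```text
time: 35.0
eef_pos: [0.5235, 0.2945, 0.0905]
tcp_rot: [-0.121, 0.993, 0.0, 0.001]
contact_force: [1.3, -0.5, 0.5]
opening: -0.001
finger_force: 0.0
```

Emit:
apply_moves --pt "0 0 -0.003 0 0 0" --pt "0 0 -0.006 0 0 0" --pt "0 0 -0.006 0 0 0" --pt "0 0 -0.006 0 0 0"

```text
time: 35.5
eef_pos: [0.5232, 0.2947, 0.0849]
tcp_rot: [-0.121, 0.993, 0.0, 0.0]
contact_force: [0.6, -0.7, 1.8]
opening: 0.003
finger_force: 0.8
```

Contact starts near tip height 66 mm and stops at 61 mm with 16–29 N, so the presses did bottom out. A tab touch at 78 mm means the guard is shut. Now the other holders, starting with rec.

Emit:
apply_moves --pt "0 0 0.03 0 0 0" --pt "0 0 0.07 0 0 0" --pt "-0.04 -0.07 0.07 0 0 -0.2" --pt "-0.13 -0.221 0.069 0 0 -0.567" --pt "-0.13 -0.221 0.069 0 0 -0.567" --pt "-0.13 -0.221 0.069 0 0 -0.567" --pt "-0.13 -0.221 0.069 0 0 -0.567" --pt "-0.13 -0.221 0.069 0 0 -0.567" --jaw 0.6

```text
time: 36.5
eef_pos: [0.4199, 0.1184, 0.1402]
tcp_rot: [0.101, 0.995, 0.0, 0.001]
contact_force: [0.6, 0.2, -0.4]
opening: 0.597
finger_force: 0.0
```

```bash
cat >> h.py <<'E'
from scipy.optimize import minimize
def mask(pose,st,z0=0.,h=2):
    x,y,t=pose; c,s=np.cos(t),np.sin(t); W=lambda a,b,z:proj('wrist',[x+c*a-s*b,y+s*a+c*b,z0+z],st)
    m=np.zeros((420,560),np.uint8)
    for hull in ([(a,b,z) for a,b in CORN for z in(0,.008)],[(a,b,z) for a in(-.018,.018) for b in(-.007,.007) for z in(.008,.053)]):
        P=np.array([W(*q) for q in hull],np.float32); cv2.fillConvexPoly(m,(cv2.convexHull(P)*16).astype(np.int32),1,shift=4,lineType=8)
    return m>0
def refine(thing,guess,st,z0=0.):
    L=ctrl.silhouettes(thing,'wrist')
    best=None
    for d in L:
        g=np.array(d['pixels']).astype(bool); c=at('wrist',np.array(d['xy'])*[560,420],.015,st)
        if np.hypot(*(c[:2]-guess[:2]))>.08 or g.sum()<800: continue
        cost=lambda p:1-(mask(p,st,z0)&g).sum()/max(1,(mask(p,st,z0)|g).sum())
        for off in (0,.15,-.15):
            x0=[c[0],c[1],guess[2]+off]
            r=minimize(cost,x0,method='Nelder-Mead',options=dict(initial_simplex=[x0,[x0[0]+.01,x0[1],x0[2]],[x0[0],x0[1]+.01,x0[2]],[x0[0],x0[1],x0[2]+.1]],xatol=2e-4,fatol=1e-4))
            if best is None or r.fun<best[1]: best=(r.x,r.fun,d['p'])
    return best
def look(thing,guess):
    st=ctrl.get_state(); ctrl.read_camera('wrist'); b=refine(thing,np.array(guess),st)
    a=2*np.degrees(np.arctan2(st['tcp_rot'][1],st['tcp_rot'][0]))
    print('t',st['time'],'tcp',st['eef_pos'].round(4),'toolang',a.round(1)); 
    if b: print(thing,b[0][:2].round(4),np.degrees(b[0][2]).round(1),'1-iou',round(b[1],3),'p',b[2],'delta/.8',((b[0][:2]-st['eef_pos'][:2])/.8).round(4))
    else: print('none')
E
python3 - <<'E'
from h import *
look('holder_rec_mid',[.419,.1177,np.radians(168.3)])
E
```

```text
t 36.5 tcp [0.4199 0.1184 0.1402] toolang 168.4
holder_rec_mid [0.4191 0.1169] 168.5 1-iou 0.063 p 0.69 delta/.8 [-0.001  -0.0019]
```

Emit:
apply_moves --pt "-0.001 -0.0019 -0.03 0 0 0" --pt "-0.001 -0.0019 -0.08 0 0 0" --pt "-0.001 -0.0019 -0.115 0 0 0" --pt "-0.001 -0.0019 -0.134 0 0 0" --pt "-0.001 -0.0019 -0.134 0 0 0" --pt "-0.001 -0.0019 -0.134 0 0 0"

```text
time: 37.35
eef_pos: [0.4191, 0.1165, 0.0335]
tcp_rot: [0.101, 0.995, 0.0, 0.001]
contact_force: [-0.4, -0.7, 0.6]
opening: 0.596
finger_force: 0.0
```

Emit:
apply_moves --pt "0 0 0 0 0 0" --pt "0 0 0 0 0 0" --pt "0 0 0 0 0 0" --pt "0 0 0 0 0 0" --pt "0 0 0 0 0 0" --pt "0 0 0.08 0 0 0" --pt "0 0 0.15 0 0 0" --pt "0 0 0.2 0 0 0" --pt "0 0 0.2 0 0 0" --jaw 0 --squeeze 60

```text
time: 38.48
eef_pos: [0.42, 0.1163, 0.196]
tcp_rot: [0.101, 0.995, 0.0, 0.004]
contact_force: [-0.2, 0.7, -1.5]
opening: 0.157
finger_force: 58.6
```

Emit:
apply_moves --pt "0.175 -0.595 0.105 0 0 0.3" --pt "0.175 -0.595 0.105 0 0 0.3" --pt "0.175 -0.595 0.105 0 0 0.3" --pt "0.175 -0.595 0.105 0 0 0.3" --pt "0.175 -0.595 0.105 0 0 0.3" --pt "0.175 -0.595 0.105 0 0 0.3" --pt "0.175 -0.595 0.105 0 0 0.3" --pt "0.175 -0.595 0.105 0 0 0.3" --pt "0.175 -0.595 0.105 0 0 0.3" --pt "0.175 -0.595 0.105 0 0 0.3" --pt "0.175 -0.595 0.105 0 0 0.3" --pt "0.175 -0.595 0.105 0 0 0.3"

```text
time: 39.98
eef_pos: [0.5579, -0.3581, 0.2761]
tcp_rot: [-0.017, 1.0, 0.0, -0.0]
contact_force: [0.1, 0.1, -2.0]
opening: 0.16
finger_force: 59.0
```

Run:
```python
from h import *
st=ctrl.get_state(); im=save('wrist','w7.png'); print(st['time'],st['eef_pos'],st['opening'],st['finger_force'],2*np.degrees(np.arctan2(st['tcp_rot'][1],st['tcp_rot'][0])))
L=ctrl.silhouettes('tray_in','wrist'); 
for d in L: print(d['p'],d['xy'],np.array(d['pixels']).sum())
big=cv2.resize(im,(800,600),interpolation=cv2.INTER_CUBIC)[:,:,::-1].copy()
# overlay initial tray guess, rim outer z .03, inner floor z .005
c,s=np.cos(np.radians(2.3)),np.sin(np.radians(2.3))
for hx,hy,z,col in((.165,.065,.03,(0,255,0)),(.16,.06,.03,(255,0,0))):
    P=[]
    n=20; E=[(-hx,-hy),(hx,-hy),(hx,hy),(-hx,hy)]
    for (a,b),(e,f) in zip(E,E[1:]+E[:1]):
        for k in range(n): P.append(proj('wrist',[.506+c*(a+(e-a)*k/n)-s*(b+(f-b)*k/n),-.361+s*(a+(e-a)*k/n)+c*(b+(f-b)*k/n),z],st)/.7)
    cv2.polylines(big,[np.array(P).astype(int)],True,col,1)
cv2.imwrite('pics/w7b.png',big)
```

```text
39.975 [ 0.55787299 -0.3580573   0.27608648] 0.15963180360253548 58.96563112735748 181.95369186946257
```

View pics/w7b.png

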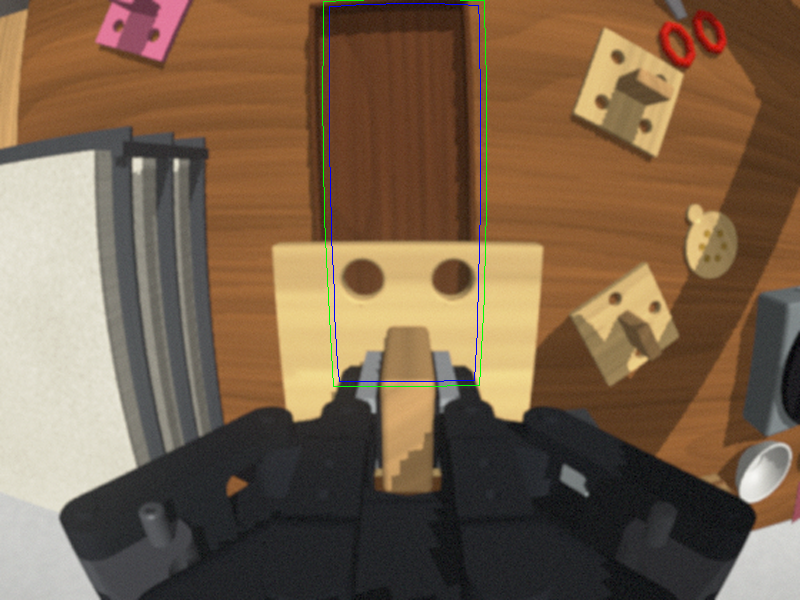

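The tray rim runs from about (310,5) to (475,240). That is 11 px left of my overlay, so the tray centre is about (0.506, -0.370). A drawer unit stands to its left with its near edge at col 205; I check clearance to it.

Run:
```python
from h import *
st=ctrl.get_state()
for z in(.0,.05,.1,.15,.2): print(z,at('wrist',np.array((206,150))*.7,z,st)[:2].round(3),at('wrist',np.array((222,430))*.7,z,st)[:2].round(3))
for p in((312,60),(472,60),(313,230),(475,230),(318,6),(465,3)): print(p,at('wrist',np.array(p)*.7,.03,st)[:2].round(4))
# side camera: files unit top right... nearest edge top row ~297, cols 266-372
for z in(.1,.15,.2): print(z,at('side',(266,298),z)[:2].round(3),at('side',(368,297),z)[:2].round(3))
for p in((232,263),(327,260),(332,294),(235,298)): print('tray side',at('side',p,.03)[:2].round(3))
```

```text
0.0 [ 0.466 -0.544] [ 0.75  -0.549]
0.05 [ 0.469 -0.521] [ 0.718 -0.525]
0.1 [ 0.472 -0.498] [ 0.686 -0.502]
0.15 [ 0.475 -0.476] [ 0.653 -0.479]
0.2 [ 0.479 -0.453] [ 0.621 -0.455]
(312, 60) [ 0.3958 -0.4402]
(472, 60) [ 0.3931 -0.3125]
(313, 230) [ 0.5359 -0.4359]
(475, 230) [ 0.532  -0.3046]
(318, 6) [ 0.3477 -0.438 ]
(465, 3) [ 0.3428 -0.319 ]
0.1 [ 0.465 -0.525] [ 0.787 -0.527]
0.15 [ 0.466 -0.562] [ 0.776 -0.563]
0.2 [ 0.467 -0.599] [ 0.765 -0.6  ]
tray side [ 0.345 -0.321]
tray side [ 0.68  -0.313]
tray side [ 0.684 -0.461]
tray side [ 0.362 -0.472]
```

Emit:
apply_moves --pt "0.0614 -0.0111 -0.06 0 0 0.012" --pt "0.0614 -0.0111 -0.13 0 0 0.012" --pt "0.0614 -0.0111 -0.19 0 0 0.012" --pt "0.0614 -0.0111 -0.23 0 0 0.012" --pt "0.0614 -0.0111 -0.26 0 0 0.012" --pt "0.0614 -0.0111 -0.28 0 0 0.012" --pt "0.0614 -0.0111 -0.29 0 0 0.012" --pt "0.0614 -0.0111 -0.2955 0 0 0.012" --pt "0.0614 -0.0111 -0.2955 0 0 0.012"

```text
time: 41.2
eef_pos: [0.6075, -0.369, 0.0409]
tcp_rot: [-0.021, 1.0, -0.0, 0.0]
contact_force: [-0.0, 0.5, -1.0]
opening: 0.155
finger_force: 59.0
```

Emit:
apply_moves --pt "0 0 -0.003 0 0 0" --pt "0 0 -0.003 0 0 0"

```text
time: 41.45
eef_pos: [0.6076, -0.3691, 0.0386]
tcp_rot: [-0.021, 1.0, -0.001, 0.001]
contact_force: [0.1, -0.5, 0.4]
opening: 0.156
finger_force: 59.1
```

Emit:
apply_moves --pt "0 0 0 0 0 0" --pt "0 0 0 0 0 0" --pt "0 0 0 0 0 0" --pt "0 0 0 0 0 0" --pt "0 0 0.06 0 0 0" --pt "0 0 0.14 0 0 0" --pt "0 0 0.2 0 0 -0.2" --pt "-0.05 0.06 0.25 0 0 -0.4" --pt "-0.1 0.13 0.25 0 0 -0.65" --pt "-0.15 0.18 0.25 0 0 -0.85" --pt "-0.2 0.22 0.2 0 0 -1" --pt "-0.21 0.24 0.2 0 0 -1" --pt "-0.21 0.24 0.2 0 0 -1" --jaw 0.45

```text
time: 43.08
eef_pos: [0.4379, -0.1752, 0.1969]
tcp_rot: [0.363, 0.932, 0.0, -0.001]
contact_force: [0.5, -0.2, 0.6]
opening: 0.452
finger_force: 0.0
```

Emit:
apply_moves --pt "0 0 0 0 0 -0.24" --pt "0 0 -0.02 0 0 -0.48" --pt "0 0 -0.06 0 0 -0.72" --pt "0 0 -0.07 0 0 -0.9" --pt "0 0 -0.07 0 0 -1" --pt "0 0 -0.07 0 0 -1" --jaw 0.6

```text
time: 43.82
eef_pos: [0.4403, -0.1779, 0.1424]
tcp_rot: [0.692, 0.722, 0.0, 0.001]
contact_force: [-0.4, -0.3, 0.1]
opening: 0.599
finger_force: 0.0
```

Emit:
apply_moves --pt "0 0 0 0 0 -0.2" --pt "0 0 0 0 0 -0.4" --pt "0 0 0 0 0 -0.4" --pt "0 0 0 0 0 -0.4"

```text
time: 44.32
eef_pos: [0.4396, -0.1771, 0.1421]
tcp_rot: [0.796, 0.606, 0.0, 0.0]
contact_force: [1.5, 0.2, 0.3]
opening: 0.599
finger_force: 0.0
```

Run:
```python
from h import *
look('holder_sq_mid',[.432,-.172,np.radians(74.1)])
```

```text
t 44.325 tcp [ 0.4396 -0.1771  0.1421] toolang 74.6
holder_sq_mid [ 0.3951 -0.1608] 71.1 1-iou 0.067 p 0.84 delta/.8 [-0.0556  0.0203]
```

Emit:
apply_moves --pt "-0.0556 0.0203 0 0 0 -0.078" --pt "-0.0556 0.0203 0 0 0 -0.078" --pt "-0.0556 0.0203 -0.03 0 0 -0.078" --pt "-0.0556 0.0203 -0.03 0 0 -0.078"

```text
time: 44.92
eef_pos: [0.3943, -0.1601, 0.1167]
tcp_rot: [0.814, 0.58, -0.0, -0.001]
contact_force: [-0.6, 1.0, -0.7]
opening: 0.597
finger_force: 0.0
```

Run:
```python
from h import *
look('holder_sq_mid',[.395,-.161,np.radians(71.1)])
look('holder_tee_mid',[.617,-.142,np.radians(36.6)])
```

```text
t 44.925 tcp [ 0.3943 -0.1601  0.1167] toolang 70.9
holder_sq_mid [ 0.3955 -0.1618] 71.2 1-iou 0.085 p 0.55 delta/.8 [ 0.0015 -0.0021]
t 45.025 tcp [ 0.3953 -0.1608  0.1183] toolang 70.9
holder_tee_mid [ 0.619  -0.1435] 36.6 1-iou 0.046 p 0.86 delta/.8 [0.2797 0.0217]
```

Emit:
apply_moves --pt "0.0003 -0.0013 -0.04 0 0 0.005" --pt "0.0003 -0.0013 -0.08 0 0 0.005" --pt "0.0003 -0.0013 -0.106 0 0 0.005" --pt "0.0003 -0.0013 -0.106 0 0 0.005" --pt "0.0003 -0.0013 -0.106 0 0 0.005"

```text
time: 45.75
eef_pos: [0.3959, -0.1621, 0.0341]
tcp_rot: [0.813, 0.582, 0.0, 0.001]
contact_force: [0.1, -0.1, -1.0]
opening: 0.6
finger_force: 0.0
```

Emit:
apply_moves --pt "0 0 0 0 0 0" --pt "0 0 0 0 0 0" --pt "0 0 0 0 0 0" --pt "0 0 0 0 0 0" --pt "0 0 0 0 0 0" --pt "0 0 0.05 0 0 0" --pt "0 0 0.1 0 0 0" --pt "0 0 0.15 0 0 0" --pt "0 0 0.15 0 0 0" --jaw 0 --squeeze 60

```text
time: 46.88
eef_pos: [0.3965, -0.1626, 0.1558]
tcp_rot: [0.813, 0.582, 0.001, 0.003]
contact_force: [1.1, 0.7, -1.4]
opening: 0.152
finger_force: 59.3
```

Emit:
apply_moves --pt "0.018 -0.08 0.03 0 0 0.2" --pt "0.018 -0.16 0.03 0 0 0.4" --pt "0.018 -0.23 0.03 0 0 0.476" --pt "0.018 -0.267 0.03 0 0 0.476" --pt "0.018 -0.267 0 0 0 0.476" --pt "0.018 -0.267 -0.05 0 0 0.476" --pt "0.018 -0.267 -0.1 0 0 0.476" --pt "0.018 -0.267 -0.125 0 0 0.476" --pt "0.018 -0.267 -0.138 0 0 0.476" --pt "0.018 -0.267 -0.14 0 0 0.476" --pt "0.018 -0.267 -0.14 0 0 0.476"

```text
time: 48.25
eef_pos: [0.4093, -0.375, 0.0406]
tcp_rot: [0.691, 0.723, -0.0, 0.0]
contact_force: [0.6, 0.1, -1.5]
opening: 0.155
finger_force: 59.2
```

Emit:
apply_moves --pt "0 0 -0.002 0 0 0" --pt "0 0 -0.002 0 0 0" --pt "0 0 -0.002 0 0 0"

```text
time: 48.62
eef_pos: [0.4094, -0.3751, 0.0395]
tcp_rot: [0.691, 0.723, -0.0, 0.0]
contact_force: [-0.3, 0.8, -1.5]
opening: 0.158
finger_force: 59.2
```

Emit:
apply_moves --pt "0 0 0 0 0 0" --pt "0 0 0 0 0 0" --pt "0 0 0 0 0 0" --pt "0 0 0 0 0 0" --pt "0 0 0.06 0 0 0" --pt "0 0 0.14 0 0 0" --pt "0 0 0.2 0 0 -0.2" --pt "0.06 0.06 0.2 0 0 -0.4" --pt "0.11 0.12 0.2 0 0 -0.6" --pt "0.16 0.18 0.2 0 0 -0.8" --pt "0.21 0.24 0.2 0 0 -1" --pt "0.262 0.289 0.2 0 0 -1" --pt "0.262 0.289 0.2 0 0 -1" --jaw 0.45

```text
time: 50.25
eef_pos: [0.621, -0.1404, 0.1991]
tcp_rot: [0.914, 0.406, 0.0, -0.0]
contact_force: [-0.5, 0.9, -0.2]
opening: 0.45
finger_force: 0.0
```

Emit:
apply_moves --pt "0 0 -0.04 0 0 -0.2" --pt "0 0 -0.075 0 0 -0.245" --pt "0 0 -0.075 0 0 -0.245" --pt "0 0 -0.075 0 0 -0.245" --jaw 0.6

```text
time: 50.75
eef_pos: [0.6192, -0.1446, 0.1404]
tcp_rot: [0.95, 0.313, 0.0, 0.001]
contact_force: [-0.2, 0.2, 0.6]
opening: 0.602
finger_force: 0.0
```

Run:
```python
from h import *
look('holder_tee_mid',[.619,-.1435,np.radians(36.6)])
```

```text
t 50.75 tcp [ 0.6192 -0.1446  0.1404] toolang 36.5
none
```

Run:
```python
from h import *
look('holder_tee_mid',[.619,-.1435,np.radians(36.6)])
for t in('holder_tee_mid','holder_tri_mid','holder_sq_mid','holder_rec_mid'):
    print(t,[(d['p'],at('wrist',np.array(d['xy'])*[560,420],.015).round(3).tolist(),int(np.sum(d['pixels']))) for d in ctrl.silhouettes(t,'wrist')])
look('holder_tri_mid',[.619,-.1435,np.radians(36.6)])
```

```text
t 50.85 tcp [ 0.6197 -0.1446  0.1413] toolang 36.5
holder_tee_mid [ 0.6165 -0.1425] 36.4 1-iou 0.047 p 0.8 delta/.8 [-0.004   0.0027]
holder_tee_mid [(0.8, [0.62, -0.142, 0.015], 11436)]
holder_tri_mid [(0.96, [0.613, 0.177, 0.015], 3339)]
holder_sq_mid []
holder_rec_mid []
t 51.15 tcp [ 0.6191 -0.1439  0.1399] toolang 36.5
none
```

Emit:
apply_moves --pt "-0.0033 0.0021 -0.04 0 0 0" --pt "-0.0033 0.0021 -0.09 0 0 0" --pt "-0.0033 0.0021 -0.12 0 0 0" --pt "-0.0033 0.0021 -0.1335 0 0 0" --pt "-0.0033 0.0021 -0.1335 0 0 0" --pt "-0.0033 0.0021 -0.1335 0 0 0"

```text
time: 52.0
eef_pos: [0.6173, -0.1426, 0.034]
tcp_rot: [0.95, 0.313, 0.001, 0.001]
contact_force: [0.0, -0.0, -0.0]
opening: 0.598
finger_force: 0.0
```

Emit:
apply_moves --pt "0 0 0 0 0 0" --pt "0 0 0 0 0 0" --pt "0 0 0 0 0 0" --pt "0 0 0 0 0 0" --pt "0 0 0 0 0 0" --pt "0 0 0.05 0 0 0" --pt "0 0 0.1 0 0 0" --pt "0 0 0.15 0 0 0" --pt "0 0 0.15 0 0 0" --jaw 0 --squeeze 60

```text
time: 53.12
eef_pos: [0.6181, -0.1429, 0.1561]
tcp_rot: [0.95, 0.313, 0.003, 0.002]
contact_force: [-0.1, 0.6, -1.8]
opening: 0.154
finger_force: 58.6
```

Emit:
apply_moves --pt "-0.03 -0.06 0.04 0 0 -0.2" --pt "-0.07 -0.13 0.05 0 0 -0.4" --pt "-0.1 -0.2 0.05 0 0 -0.6" --pt "-0.137 -0.26 0.05 0 0 -0.756" --pt "-0.137 -0.2864 0.05 0 0 -0.756" --pt "-0.137 -0.2864 0.03 0 0 -0.756" --pt "-0.137 -0.2864 0.03 0 0 -0.756"

```text
time: 54.0
eef_pos: [0.506, -0.3686, 0.1726]
tcp_rot: [1.0, 0.023, -0.002, -0.003]
contact_force: [0.3, -0.2, -0.9]
opening: 0.156
finger_force: 58.7
```

Run:
```python
from h import *
st=ctrl.get_state(); ctrl.read_camera('wrist'); print(st['time'],st['eef_pos'],st['opening'],st['finger_force'],2*np.degrees(np.arctan2(st['tcp_rot'][1],st['tcp_rot'][0])))
for t,g in(('holder_rec_mid',[.6076,-.369,.04]),('holder_sq_mid',[.4094,-.375,1.61]),('holder_tee_mid',[.5,-.37,.04])):
    print(t,[(round(d['p'],2),at('wrist',np.array(d['xy'])*[560,420],.02,st).round(3).tolist()) for d in ctrl.boxes_of(t,'wrist')],refine(t,g,st,.005))
```

```text
54.0 [ 0.50602302 -0.36857056  0.17256534] 0.15642574300371942 58.67186665534973 2.5975489861162626
holder_rec_mid [(0.8, [0.606, -0.368, 0.02])] (array([ 0.60906771, -0.36950803,  0.03701122]), np.float64(0.0746691871455577), 0.61)
holder_sq_mid [(0.87, [0.368, -0.613, 0.02])] None
holder_tee_mid [(0.62, [0.481, -0.371, 0.02])] (array([ 0.48917307, -0.3969212 ,  0.06367397]), np.float64(0.6102248005801305), 0.97)
```

Emit:
apply_moves --pt "0 0 -0.03 0 0 0" --pt "0 0 -0.08 0 0 0" --pt "0 0 -0.12 0 0 0" --pt "0 0 -0.15 0 0 0" --pt "0 0 -0.166 0 0 0" --pt "0 0 -0.17 0 0 0" --pt "0 0 -0.17 0 0 0"

```text
time: 55.22
eef_pos: [0.5072, -0.3718, 0.0414]
tcp_rot: [1.0, 0.022, 0.001, 0.001]
contact_force: [-0.0, -0.5, -0.5]
opening: 0.158
finger_force: 58.7
```

Emit:
apply_moves --pt "0 0 -0.003 0 0 0" --pt "0 0 -0.003 0 0 0" --pt "0 0 -0.003 0 0 0"

```text
time: 55.6
eef_pos: [0.5068, -0.3714, 0.0385]
tcp_rot: [1.0, 0.022, 0.0, 0.0]
contact_force: [0.1, -0.5, -0.2]
opening: 0.156
finger_force: 58.8
```

Emit:
apply_moves --pt "0 0 0 0 0 0" --pt "0 0 0 0 0 0" --pt "0 0 0 0 0 0" --pt "0 0 0 0 0 0" --pt "0 0 0.06 0 0 0" --pt "0 0 0.14 0 0 0" --pt "0 0 0.22 0 0 0" --pt "0 0 0.3 0 0 0" --pt "0 0.1 0.35 0 0 0" --pt "0 0.2 0.35 0 0 0" --pt "0 0.3 0.35 0 0 0" --pt "0 0.3 0.35 0 0 0" --pt "0 0.3 0.35 0 0 0" --jaw 0.45

```text
time: 57.22
eef_pos: [0.5066, -0.1278, 0.3188]
tcp_rot: [1.0, 0.025, 0.001, -0.0]
contact_force: [-0.3, -0.6, -0.0]
opening: 0.448
finger_force: 0.0
```

```bash
cat > fin.py <<'E'
from h import *
st=ctrl.get_state(); im=save('wrist','w8.png'); print(st['time'],st['eef_pos'])
for t,g in(('holder_rec_mid',[.6076,-.369,.04]),('holder_sq_mid',[.4094,-.375,1.61]),('holder_tee_mid',[.507,-.372,.04])):
    print(t,refine(t,g,st,.005))
ctrl.read_camera('scene')
for t in('holder_tri_mid','holder_sq_mid','holder_rec_mid','holder_tee_mid','glue'):
    print(t,[(np.round(np.array(d['xy'])*[560,420]).tolist(),round(d['p'],2),at('scene',np.array(d['xy'])*[560,420],.1 if 'tri' in t else .02)[:2].round(3).tolist()) for d in ctrl.boxes_of(t,'scene')][:3])
E
python3 fin.py
```

```text
57.225 [ 0.50656243 -0.12778017  0.31878837]
holder_rec_mid (array([ 0.60829841, -0.37068304,  0.05261254]), np.float64(0.05836008170411433), 0.92)
holder_sq_mid (array([ 0.40696595, -0.37596661,  1.60330507]), np.float64(0.07520325203252032), 0.73)
holder_tee_mid (array([ 0.50596323, -0.37256373,  0.04566333]), np.float64(0.053462940461725394), 0.91)
holder_tri_mid [([289.0, 267.0], 0.85, [0.655, 0.124]), ([374.0, 316.0], 0.68, [0.597, 0.393])]
holder_sq_mid [([216.0, 105.0], 0.81, [0.327, -0.602]), ([389.0, 225.0], 0.73, [0.284, 0.22]), ([239.0, 150.0], 0.63, [0.417, -0.369])]
holder_rec_mid [([199.0, 180.0], 0.66, [0.608, -0.364])]
holder_tee_mid [([218.0, 169.0], 0.97, [0.529, -0.354])]
glue [([209.0, 254.0], 0.66, [0.774, -0.115])]
```

```bash
python3 -c "
from plant import ctrl
print(ctrl.sign_off())"
```

```text
the job is handed in; nothing more can be done
None
```

The job is handed in: the tri holder is seated on the turntable, the keys were pressed large, medium, small, and the guard was opened, start pressed and the guard shut again; the square, rec and tee holders lie side by side in the tray and the glue bottle is upright. One reading was off: all four buttons stopped about 4 mm higher than their listed heights, but at 16–29 N (4 N is fully down), and re-touching the large key showed it also starts higher, so I took the presses as full.

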